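# Cam-lock the arms onto a rack board and check the seam

## Task

Fit every loose wooden arm to the rack board: push its bolt into any free mouth in the board's near edge, then turn the cam above that mouth with the slotted driver, clockwise as far as it will go, so that the arm is drawn tight against the edge. When all the arms are tight, lay the oak block across the seam between arms and board, its long side along the seam, and slide it, pressed down lightly, along the seam from the board's left end to its right end (as the robot sees it). Finish with the driver back upright in its stand and the oak block set down flat on the bench; do not press on the rack board or its cams with the fingers, and leave the oil can, nail tin and horseshoe where they are.

Things in the scene. Friction and masses are not known exactly. Their poses are not given: they have to be found in the camera images.
- rack: Fixed wooden rack board lying on the bench, 108 x 340 x 44 mm (x, y, height). Origin: middle of its near lower edge; x points into the board, away from the robot, y along the edge to the left (board: x 0..108, y -170..170, z 0..44 mm). Three like cam-lock stations at y = 110, 0, -110 mm, each with a steel cam disc in a 68 mm hole in the top face. Any arm fits any; a spare one stays empty.
- mouth0 (a point): Mouth of station 0 (left): its middle, on the plane of the near edge at bench level; axes as the rack's. Mouth 15 mm wide (y), open from the bench to z = 36 mm. Beside it, 15.5 mm either side at z = 22 mm, two 10 mm rubber spring buffers stand 7 mm proud of the edge and push an arm back with 0.6 N per mm (both together).
- mouth1 (a point): Mouth of station 1 (middle): its middle, on the plane of the near edge at bench level; axes as the rack's. Mouth 15 mm wide (y), open from the bench to z = 36 mm. Beside it, 15.5 mm either side at z = 22 mm, two 10 mm rubber spring buffers stand 7 mm proud of the edge and push an arm back with 0.6 N per mm (both together).
- mouth2 (a point): Mouth of station 2 (right): its middle, on the plane of the near edge at bench level; axes as the rack's. Mouth 15 mm wide (y), open from the bench to z = 36 mm. Beside it, 15.5 mm either side at z = 22 mm, two 10 mm rubber spring buffers stand 7 mm proud of the edge and push an arm back with 0.6 N per mm (both together).
- cam0_slot (a point): Centre of cam disc 0, on its vertical axis, at its top face (z = 42.5 mm, 1.5 mm below the board's top), 46 mm behind the near edge. Disc 65 mm across, with a straight slot right across its middle along this point's y axis (which turns with the cam): 9 mm wide, flared to 14 mm at the top, floor at z = 33 mm.
- cam1_slot (a point): Centre of cam disc 1, on its vertical axis, at its top face (z = 42.5 mm, 1.5 mm below the board's top), 46 mm behind the near edge. Disc 65 mm across, with a straight slot right across its middle along this point's y axis (which turns with the cam): 9 mm wide, flared to 14 mm at the top, floor at z = 33 mm.
- cam2_slot (a point): Centre of cam disc 2, on its vertical axis, at its top face (z = 42.5 mm, 1.5 mm below the board's top), 46 mm behind the near edge. Disc 65 mm across, with a straight slot right across its middle along this point's y axis (which turns with the cam): 9 mm wide, flared to 14 mm at the top, floor at z = 33 mm.
- cam0 (a joint): Angle of cam 0, rad: 0 open (slot parallel to the edge), grows clockwise from above, stop at 1.65 (slot in line with the bolt). Starts at 0 to 0.2, open to a bolt head. Its hidden spiral wall passes before the head from 0.5 on, draws it in and holds it from about 1.35. Greased: about 0.15 N m turns it; stays where left. Catches an arm whose end face is 0 to 9 mm from the edge.
- cam1 (a joint): Angle of cam 1, rad: 0 open (slot parallel to the edge), grows clockwise from above, stop at 1.65 (slot in line with the bolt). Starts at 0 to 0.2, open to a bolt head. Its hidden spiral wall passes before the head from 0.5 on, draws it in and holds it from about 1.35. Greased: about 0.15 N m turns it; stays where left. Catches an arm whose end face is 0 to 9 mm from the edge.
- cam2 (a joint): Angle of cam 2, rad: 0 open (slot parallel to the edge), grows clockwise from above, stop at 1.65 (slot in line with the bolt). Starts at 0 to 0.2, open to a bolt head. Its hidden spiral wall passes before the head from 0.5 on, draws it in and holds it from about 1.35. Greased: about 0.15 N m turns it; stays where left. Catches an arm whose end face is 0 to 9 mm from the edge.
- arm0: Loose wooden arm, 100 x 46 x 43 mm (x, y, height), 0.25 kg, flat on the bench; may be absent. Origin: middle of the wood's underside. Steel cam bolt in the +x end: shank 10 mm wide, z 10..18 mm; head an upright stud 12 mm across, z 10..28 mm, axis 84 mm from the origin. Tight: end face on the board's edge, so origin 50 mm before the edge, x along the rack's x, in line with a mouth.
- arm1: Loose wooden arm, 100 x 46 x 43 mm (x, y, height), 0.25 kg, flat on the bench; may be absent. Origin: middle of the wood's underside. Steel cam bolt in the +x end: shank 10 mm wide, z 10..18 mm; head an upright stud 12 mm across, z 10..28 mm, axis 84 mm from the origin. Tight: end face on the board's edge, so origin 50 mm before the edge, x along the rack's x, in line with a mouth.
- arm2: Loose wooden arm, 100 x 46 x 43 mm (x, y, height), 0.25 kg, flat on the bench; may be absent. Origin: middle of the wood's underside. Steel cam bolt in the +x end: shank 10 mm wide, z 10..18 mm; head an upright stud 12 mm across, z 10..28 mm, axis 84 mm from the origin. Tight: end face on the board's edge, so origin 50 mm before the edge, x along the rack's x, in line with a mouth.
- arm0_head (a point): Top of arm 0's bolt head: 84 mm from the arm's origin along its x, 28 mm up; axes as the arm's.
- arm1_head (a point): Top of arm 1's bolt head: 84 mm from the arm's origin along its x, 28 mm up; axes as the arm's.
- arm2_head (a point): Top of arm 2's bolt head: 84 mm from the arm's origin along its x, 28 mm up; axes as the arm's.
- stand: Fixed dark wooden stand for the driver, 80 x 80 x 62 mm, with an upright round hole 36 mm across right through its middle. Origin: middle of its underside.
- driver: Slotted driver, 105 mm long, 0.2 kg, upright in the stand. Origin: middle of the blade's tip, z up the driver. Blade 26 (x) x 5 (y) mm, z 0..16; shank 15 mm across; collar 48 mm across, z 58..64, rests on the stand's top (origin then 4 mm above the bench); wooden grip 34 (x) x 26 (y) mm with flats, z 64..105, held by the flats 26 mm apart.
- oak_block: Loose oak block 56 x 94 x 50 mm (x, y, height), 0.14 kg. Origin: middle of its underside. Held across its 56 mm width.
- oil_can: Bystander: thumb oiler, a cone 76 mm across, 166 mm high, behind the work to the right.
- nail_tin: Bystander: open tin with nails, 89 mm across, 85 mm high, behind the work to the left.
- horseshoe: Bystander: horseshoe 132 x 146 x 19 mm lying on the bench, far left.
There are look-alikes about, which are no part of the job. What is shaped like the driver but green or red is not meant.

How it is judged:
By the outcome, as a careful person would: the job done as asked, in the order asked, and still so for the second after the job is handed in, with the robot touching nothing.
Of arm0, arm1, arm2 only 2 to 3 are there at a start; the rules pass over those that are not, and their reading is None.
At some moment in a run one of oak_block may be knocked a few centimetres aside while the robot is not near it.
Once in a run the grip may slacken for a moment while it holds something.
It also fails if it takes over 210 s, if anything falls off the work surface, if the arm or the gripper's body presses on something with over 40 N, if the wrist force passes 120 N, or if a joint passes its speed limit or range.

## Robot

A 6-joint arm with a two-finger parallel gripper is mounted at the origin on a cart in front of the work surface, level with it; the furniture and walls round the work are solid. World frame = base frame: x ahead of the robot, y to its left, z up, the work surface at z = 0. Lengths are in mm, angles in rad, forces in N, time in s.
With the tool pointing down it reaches from about 150 to 775 mm from the base axis. Payload 6.1 kg.
Tool frame: the origin (TCP) lies at the very end of the fingers, on their centre line; the grasp point (between the pads) lies 19 mm behind it; z points along the fingers, y is the line along which they close (so a half turn about z gives the same grasp; the last joint's range is limited). The gripper opens to 85 mm and grips with 20 to 120 N. Pads are 22 mm wide; open, the fingers measure 114 mm over their backs; the gripper's body (76 mm by 85 mm) begins 54 mm behind the grasp point. The pads swing forward as they close: fully open they stand 13 mm farther back than shut.
Start: joints at [-1.102, 0.126, -0.04, 1.405, 0, 1.571], TCP at [237.194, -468.345, 200.395] pointing down, gripper open.
Joint ranges: [-2.72, 2.72], [-0.95, 1.95], [-1.27, 1.35], [-1.78, 2.02], [-1.46, 1.47], [-3.14, 3.14]. Speed limits (rad/s): [2.39, 2.39, 3.01, 3.14, 3.14, 3.14].

## Interface

Orientations are given as a rotation vector (axis times angle).
In Python, from rig import sensors, vision, finish_job gives the robot as it stands.
- The arm moves only by the shell command python3 -m pendant 'ROWS' [FORCE]. ROWS is JSON, a list of rows, each a list of 3 entries, a list of its own where there are three numbers: the shift along the tool's x, y, z in cm, then the turn about the tool's z in rad, then the opening, from 0 (shut) to 1 (fully open). A call has 1 to 20 rows; each row is the pose to reach, as a shift and turn from the pose commanded when the call began, along the tool's axes at that moment; what a row does not reach only later rows make up. A row lasts 1/8 s, in which the tool goes at most 62.5 mm and 10.7 degrees, less where a joint would pass 70% of its speed; a pose out of reach is approached as far as the arm can. A call with a gripper value outside its range is refused whole. The fingers move at their own pace and stop on an object; FORCE is the grip in N (left out, the last holds). Time passes only in rows, so rows that repeat a pose let the fingers close. It gives the time, the measured TCP pose, the force, the opening and the grip force at its end, in the units of the state.
- sensors.read_state(): the state, without advancing time (a new reading comes with each control period).
- vision.snapshot(name): name is "scene" or "top" or "wrist"; returns (picture, depth): 420x560x3 uint8, red, green, blue; 420x560 float32, mm along the optical axis (not along the pixel's ray), 0 where there is no reading.
- vision.calibration(name): a dict with "fx", "fy", "cx", "cy" (pixels), "k1" (the pictures are not rectified: a ray, as slopes to the right and down, at radius r is drawn at 1 + k1 r^2 times it, then the intrinsics apply), "R" (3x3) and "t" (3): a world point X has camera coordinates R X + t; the wrist camera has in their place "mount" (4x4, takes a point from camera to tool coordinates, whose origin is the TCP and whose axes are the flange's). Camera axes: x right, y down, z forward; pixel columns grow to the right and rows downward; lengths in mm; the calibration is good to about 2 mm. A picture is of the moment at which its call begins: read the wrist's pose just before it. calibration takes no time and is no camera call.
- finish_job(): hands the job in; it is judged then, once.
The state is a dict: "time": time; "joint_pos": joint angles; "qvel": joint speeds; "joint_torque": joint torques, N m; "ee_pos": TCP position; "orientation": TCP orientation; "wrist_force": force on the tool from outside, world axes, zero at the start; "ft_torque": the same for the moment, N m; "width": finger opening in mm; "grasp_force": force on a finger pad.
Only numpy, scipy, OpenCV 4.12 (cv2) and the standard library are available. Lean on these libraries where they do the work, as an engineer would, in place of code of your own. Each camera call takes 0.05 s, during which the arm holds its last target. There are 200 camera calls.

## Working session

There is one attempt and no reset: what is moved stays moved. The work goes in short steps, Python scripts to look and compute and a shell command to move; the robot and the scene stay as the last step left them, time stands still between calls to the robot, and variables do not carry over. Pictures are saved under pics/ and viewed, at most 17 in all, crops included, and the job is handed in when it is done.

```bash
ls; mkdir -p pics; cat > h.py <<'E'
import numpy as np, cv2
from rig import sensors, vision
from scipy.spatial.transform import Rotation as Ro
def snap(n):
    s=sensors.read_state(); im,d=vision.snapshot(n); c=vision.calibration(n)
    if 'R' in c: R=np.array(c['R']);t=np.array(c['t'])
    else:
        M=np.array(c['mount']); T=np.eye(4);T[:3,:3]=Ro.from_rotvec(s['orientation']).as_matrix();T[:3,3]=s['ee_pos']
        W=np.linalg.inv(T@M);R=W[:3,:3];t=W[:3,3]
    return im,d,(c,R,t)
def rays(uv,C):
    c,R,t=C; K=np.array([[c['fx'],0,c['cx']],[0,c['fy'],c['cy']],[0,0,1]])
    uv=np.array(uv,float).reshape(-1,1,2)
    p=cv2.undistortPoints(uv,K,np.array([c['k1'],0,0,0.]))[:,0]
    return np.c_[p,np.ones(len(p))]
def onz(uv,z,C):
    c,R,t=C; d=rays(uv,C)@R; o=-R.T@t
    return o+d*((z-o[2])/d[:,2])[:,None]
def deep(uv,d,C):
    c,R,t=C; r=rays(uv,C); z=np.array([d[int(v),int(u)] for u,v in uv])
    return (r*z[:,None]-t)@R
def cloud(d,C):
    H,W=d.shape; g=np.stack(np.meshgrid(np.arange(W),np.arange(H)),-1).reshape(-1,2)
    c,R,t=C; X=(rays(g,C)*d.reshape(-1,1)-t)@R
    X[d.reshape(-1)==0]=np.nan
    return X.reshape(H,W,3)
def save(n,im): cv2.imwrite('pics/'+n+'.png',cv2.cvtColor(im,cv2.COLOR_RGB2BGR))
E
python3 - <<'E'
from h import *
print(sensors.read_state())
for n in('top','scene'):
    im,d,C=snap(n);save(n+'0',im);np.savez(n+'0.npz',im=im,d=d);print(n,-C[1].T@C[2],C[0]['fx'])
print(vision.calibration('wrist'))
E
```

```text
pics
{'time': 0.0, 'joint_pos': array([-1.10195733e+00,  1.26402009e-01, -4.05954059e-02,  1.40542020e+00,
       -1.79702520e-05,  1.57081287e+00]), 'qvel': array([-1.35123609e-03,  1.04339619e-04,  1.79241798e-03,  8.72414537e-05,
        3.05717312e-04, -6.09673650e-04]), 'joint_torque': array([ 8.14851137e-04, -4.35915363e+01,  3.52922237e+01,  1.72283733e-02,
        5.51598737e-05, -9.50604118e-06]), 'ee_pos': array([ 237.0087293 , -467.94158439,  199.62274776]), 'orientation': array([-3.05414425e+00, -7.29333547e-01,  6.18712360e-04]), 'wrist_force': array([ 0.0953352 , -0.46164815,  0.04512207]), 'ft_torque': array([ 0.00434787,  0.00228176, -0.00309615]), 'grasp_force': 0.0, 'width': 85.48152539545636}
top [ 319.82232622    8.48907822 1430.24016878] 403.0987543946704
scene [ 143.34273095 -837.49713561  921.07887737] 391.2384305408847
{'fx': 305.8954662513156, 'fy': 305.8954662513156, 'cx': 279.5310179754754, 'cy': 215.1773275580056, 'k1': -0.04003273053721324, 'mount': array([[ 2.74173361e-04, -9.65281783e-01, -2.61210650e-01,
         6.63295455e+01],
       [ 9.99999877e-01,  1.56585873e-04,  4.70975578e-04,
        -3.73569867e-01],
       [-4.13722248e-04, -2.61210746e-01,  9.65281707e-01,
        -1.74575233e+02],
       [ 0.00000000e+00,  0.00000000e+00,  0.00000000e+00,
         1.00000000e+00]])}
```

View pics/top0.png

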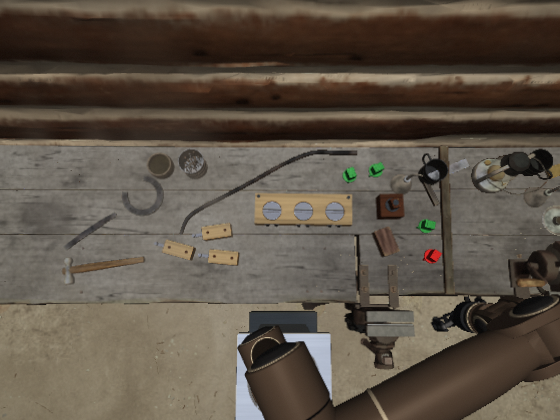

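View pics/scene0.png

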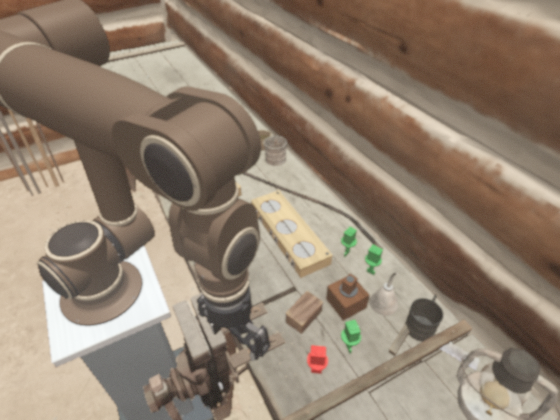

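The top view shows three arms on the left at about (217,232), (179,249) and (223,257), with their bolts pointing left. The rack is at (303,209), the stand with the dark driver at (390,206), and the oak block at (385,241). The scene view shows the same layout; the green and red drivers are look-alikes.

```bash
cat >> h.py <<'E'
def psi():
    s=sensors.read_state(); R=Ro.from_rotvec(s['orientation']).as_matrix(); return np.arctan2(R[1,0],R[0,0])
def go(x,y,z,p=None):
    s=sensors.read_state(); R=Ro.from_rotvec(s['orientation']).as_matrix()
    d=R.T@(np.array([x,y,z])-s['ee_pos'])/10; q=psi()
    tr=0 if p is None else (q-p+np.pi)%(2*np.pi)-np.pi
    print('shift cm',d.round(2),'turn',round(tr,3),'| psi',round(q,3),'q1,q6',s['joint_pos'][[0,5]].round(2),'pos',s['ee_pos'].round(1),'t',round(s['time'],1))
E
python3 - <<'E'
from h import *
z=np.load('top0.npz');c=vision.calibration('top');C=(c,np.array(c['R']),np.array(c['t']))
for n,uv,h in[('arm a',(217,232),43),('arm b',(179,249),43),('arm c',(223,257),43),('rackC',(303,209),44),('rackTL',(255,193),44),('rackBR',(353,226),44),('stand',(390,206),62),('oak',(385,241),50),('tin',(193,163),85),('oil',(400,185),60),('headb',(160,242),28)]:
    print(n,onz([uv],h,C)[0].round(0),deep([uv],z['d'],C)[0].round(0))
go(330,330,330,np.pi/2); go(330,330,330,0)
E
```

```text
arm a [490. 231.  43.] [489. 231.  43.]
arm b [431. 358.  43.] [431. 360.  38.]
arm c [404. 208.  43.] [404. 208.  40.]
rackC [571. -67.  44.] [571. -67.  40.]
rackTL [627. 101.  44.] [627. 101.  47.]
rackBR [ 511. -240.   44.] [ 517. -248.    1.]
stand [ 578. -367.   62.] [ 575. -362.   78.]
oak [ 458. -347.   50.] [ 459. -348.   46.]
tin [723. 313.  85.] [728. 316.  70.]
oil [ 653. -405.   60.] [ 656. -408.   50.]
headb [456. 428.  28.] [459. 437.   1.]
shift cm [ 44.35 -67.01 -12.94] turn -1.102 | psi 0.469 q1,q6 [-1.1   1.57] pos [ 237.  -468.   199.7] t 0.1
shift cm [ 44.35 -67.01 -12.94] turn 0.469 | psi 0.469 q1,q6 [-1.1   1.57] pos [ 237.  -468.   199.7] t 0.1
```

```bash
python3 - <<'E'
from h import *
go(450,-150,250,0)
E
```

```text
shift cm [ 33.37 -18.75  -5.  ] turn 0.469 | psi 0.469 q1,q6 [-1.1   1.57] pos [ 237.  -468.   199.7] t 0.1
```

```bash
python3 -m pendant '[[[33.4,-18.7,-5],0.469,1],[[33.4,-18.7,-5],0.469,1],[[33.4,-18.7,-5],0.469,1],[[33.4,-18.7,-5],0.469,1],[[33.4,-18.7,-5],0.469,1],[[33.4,-18.7,-5],0.469,1],[[33.4,-18.7,-5],0.469,1],[[33.4,-18.7,-5],0.469,1],[[33.4,-18.7,-5],0.469,1],[[33.4,-18.7,-5],0.469,1]]' ; python3 - <<'E'
from h import *
go(450,-150,250,0)
im,d,C=snap('wrist');save('w1',im);np.savez('w1.npz',im=im,d=d,R=C[1],t=C[2])
print(-C[1].T@C[2])
E
```

```text
time: 1.35
ee_pos: [450.1, -151.5, 250.2]
orientation: [3.142, -0.003, -0.001]
wrist_force: [-0.1, -0.8, 0.4]
width: 85.5
grasp_force: 0.0
shift cm [-0.01 -0.15  0.02] turn -0.002 | psi -0.002 q1,q6 [-0.32  2.82] pos [ 450.1 -151.5  250.2] t 1.4
[ 516.25709391 -151.08453521  424.72716384]
```

View pics/w1.png

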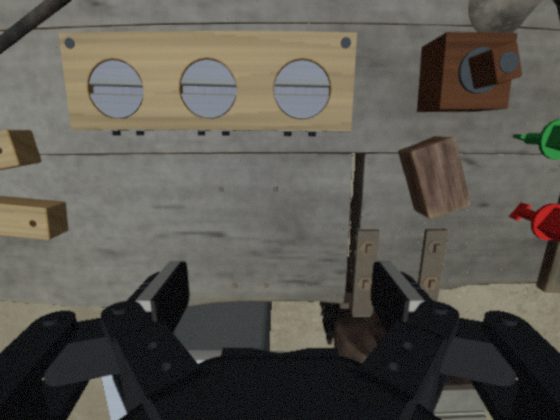

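The wrist view shows the rack with discs at about (116,88), (208,88) and (302,88). The stand and driver are at (470,70), the oak block is turned at (435,177), and two arm ends show at the left edge.

```bash
cat > m1.py <<'E'
from h import *
z=np.load('w1.npz');im=z['im'];d=z['d'];C=(vision.calibration('wrist'),z['R'],z['t'])
P=cloud(d,C);hsv=cv2.cvtColor(im,cv2.COLOR_RGB2HSV)
rows,cols=np.mgrid[:420,:560]
def rect(m,h,n):
    m=cv2.morphologyEx(m.astype(np.uint8),cv2.MORPH_OPEN,np.ones((3,3)))
    c=max(cv2.findContours(m,0,2)[0],key=cv2.contourArea)[:,0].astype(float)
    w=onz(c,h,C)[:,:2].astype(np.float32);r=cv2.minAreaRect(w);print(n,np.round(r[0],1),np.round(r[1],1),round(r[2],1), 'medz',np.nanmedian(P[...,2][m>0]).round(1))
    return r
Z=P[...,2]
rect((hsv[...,0]>10)&(hsv[...,0]<24)&(hsv[...,1]>80)&(hsv[...,2]>110)&(cols>50)&(cols<370)&(rows<140)&(rows>20),44,'rack')
rect((Z>40)&(Z<60)&(cols>390)&(cols<480)&(rows>125)&(rows<225),50,'oak')
rect((Z>54)&(Z<70)&(cols>400)&(cols<540)&(rows<120),62,'stand')
for u in(116,208,302):
    m=((hsv[...,0]>100)&(hsv[...,0]<140)&(abs(cols-u)<36)&(abs(rows-88)<36)).astype(np.uint8)
    c=max(cv2.findContours(m,0,2)[0],key=cv2.contourArea)[:,0].astype(float)
    w=onz(cv2.convexHull(c.astype(np.float32))[:,0],42.5,C)[:,:2].astype(np.float32)
    ctr,r=cv2.minEnclosingCircle(w)
    # slot: dark pixels inside
    g=hsv[...,2].astype(float);pc=onz(np.c_[cols.ravel(),rows.ravel()],42.5,C)[:,:2].reshape(420,560,2)
    ins=np.hypot(*(pc-np.array(ctr)).transpose(2,0,1))<29
    dk=ins&(g<np.median(g[ins])-35)
    pts=pc[dk].astype(np.float32);l=cv2.fitLine(pts,cv2.DIST_HUBER,0,.01,.01).ravel()
    print('cam',np.round(ctr,1),round(r,1),'slot',l.round(3),len(pts))
E
python3 m1.py
```

```text
rack [572.9  77.3] [2.4 4.8] 81.8 medz 44.5
oak [ 461.4 -350.8] [95.1 58.8] 21.2 medz 50.3
stand [ 584.  -370.6] [81.2 85.6] 1.4 medz 63.1
cam [565.1  42.9] 32.2 slot [3.00000e-02 1.00000e+00 5.72245e+02 4.36680e+01] 114
cam [563.  -67.6] 32.1 slot [ 3.8000e-02  9.9900e-01  5.7100e+02 -6.8448e+01] 121
cam [ 562.6 -176.7] 32.1 slot [ 2.50000e-02  1.00000e+00  5.69817e+02 -1.77150e+02] 121
```

```bash
python3 -m pendant '[[[-2,-6,0],-0.18,1],[[-2,-12,0],-0.36,1],[[-2,-18,0],-0.54,1],[[-2,-24,0],-0.72,1],[[-2,-28,0],-0.9,1],[[-2,-32,0],-1.08,1],[[-2,-36,0],-1.26,1],[[-2,-40,0],-1.44,1],[[-2,-44,0],-1.62,1],[[-2,-45,0],-1.8,1],[[-2,-45,0],-1.98,1],[[-2,-45,0],-2.16,1],[[-2,-45,0],-2.34,1],[[-2,-45,0],-2.52,1],[[-2,-45,0],-2.7,1],[[-2,-45,0],-2.88,1],[[-2,-45,0],-3.14,1],[[-2,-45,0],-3.14,1],[[-2,-45,0],-3.14,1]]' ; python3 - <<'E'
from h import *
go(450,-150,250,0)
im,d,C=snap('wrist');save('w2',im);np.savez('w2.npz',im=im,d=d,R=C[1],t=C[2])
print(-C[1].T@C[2])
E
```

```text
time: 3.78
ee_pos: [431.1, 298.6, 250.4]
orientation: [-0.006, -3.142, 0.0]
wrist_force: [1.1, 0.1, 0.4]
width: 85.3
grasp_force: 0.0
shift cm [-2.070e+00 -4.485e+01  4.000e-02] turn 3.137 | psi 3.137 q1,q6 [0.61 0.61] pos [431.1 298.6 250.4] t 3.8
[365.46317411 299.43528677 424.94016063]
```

View pics/w2.png

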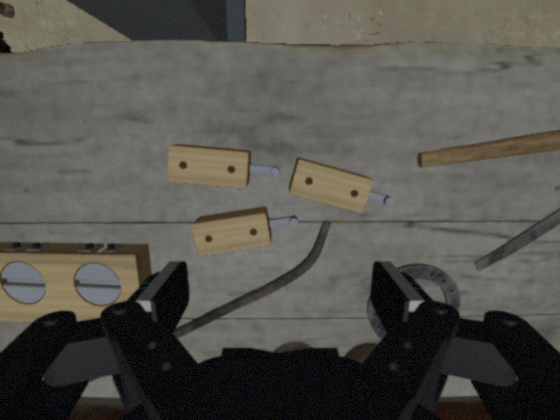

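Image w2 shows three arms at about (208,166), (331,186) and (232,231), with bolt heads on their right at (274,171), (388,200) and (293,219), toward world +y.

```bash
cat > m2.py <<'E'
from h import *
import sys
f=sys.argv[1]
z=np.load(f);im=z['im'];d=z['d'];C=(vision.calibration('wrist'),z['R'],z['t'])
P=cloud(d,C);hsv=cv2.cvtColor(im,cv2.COLOR_RGB2HSV)
m=((hsv[...,0]>8)&(hsv[...,0]<28)&(hsv[...,1]>70)&(hsv[...,2]>90)&(P[...,2]>36)&(P[...,2]<52)).astype(np.uint8)
m=cv2.morphologyEx(m,cv2.MORPH_CLOSE,np.ones((7,7)))
for c in cv2.findContours(m,0,2)[0]:
    if cv2.contourArea(c)<600: continue
    w=onz(c[:,0].astype(float),43,C)[:,:2].astype(np.float32);r=cv2.minAreaRect(w)
    b=cv2.boxPoints(r);e=b[1]-b[0];g=b[2]-b[1];e=e if np.linalg.norm(e)>np.linalg.norm(g) else g
    print('px',c[:,0].mean(0).round(),'ctr',np.round(r[0],1),np.round(r[1],1),'yaw',round(np.arctan2(e[1],e[0])%np.pi,3),'z',np.nanmedian(P[...,2][cv2.drawContours(np.zeros_like(m),[c],-1,1,-1)>0]).round(1))
for u in sys.argv[2:]:
    u=eval(u);print('head',onz([u],28,C)[0].round(1))
E
python3 m2.py w2.npz "(274,171)" "(388,200)" "(293,219)"
```

```text
px [ 66. 289.] ctr [576.   -8.2] [220.7 108.5] yaw 1.56 z 45.2
px [231. 234.] ctr [493.9 234.9] [45.2 99.1] yaw 1.722 z 44.2
px [331. 186.] ctr [431.  363.8] [98.8 45.7] yaw 1.299 z 44.0
px [214. 166.] ctr [405.4 209.6] [99.2 45.5] yaw 1.475 z 44.1
head [413.3 291.8  28. ]
head [452.2 443.4  28. ]
head [478.  316.9  28. ]
```

```bash
python3 -m pendant '[[[-4,-4,0],-0.18,1],[[-6.3,-6.3,3],-0.36,1],[[-6.3,-6.3,5],-0.54,1],[[-6.3,-6.3,8],-0.72,1],[[-6.3,-6.3,10],-0.9,1],[[-6.3,-6.3,13],-1.08,1],[[-6.3,-6.3,15],-1.26,1],[[-6.3,-6.3,16],-1.44,1],[[-6.3,-6.3,17],-1.62,1],[[-6.3,-6.3,17],-1.727,1],[[-6.3,-6.3,17],-1.727,1],[[-6.3,-6.3,20],-1.727,1],[[-6.3,-6.3,22],-1.727,1],[[-6.3,-6.3,24],-1.727,1],[[-6.3,-6.3,24],-1.727,1],[[-6.3,-6.3,24],-1.727,0.3],[[-6.3,-6.3,24],-1.727,0.3],[[-6.3,-6.3,24],-1.727,0.3],[[-6.3,-6.3,24],-1.727,0.3],[[-6.3,-6.3,24],-1.727,0.3]]' 50; python3 - <<'E'
from h import *
go(466,-67,90,np.pi)
E
```

```text
time: 6.32
ee_pos: [493.9, 236.7, 12.0]
orientation: [-2.385, 2.043, -0.0]
wrist_force: [-2.9, -0.6, 8.5]
width: 25.5
grasp_force: 4.2
shift cm [29.57  7.41 -7.84] turn 1.725 | psi -1.417 q1,q6 [ 0.45 -1.28] pos [493.9 236.7  12. ] t 6.3
```

```bash
python3 - <<'E'
from h import *
s=sensors.read_state();print(s['width'],s['grasp_force'],s['wrist_force'])
im,d,C=snap('wrist');im2,_,_=snap('scene');save('w3',np.hstack([cv2.resize(im,(400,300)),cv2.resize(im2,(400,300))]))
E
```

```text
25.498254888862355 4.168190285090532 [-2.87548711 -0.57737013  8.52913483]
```

View pics/w3.png

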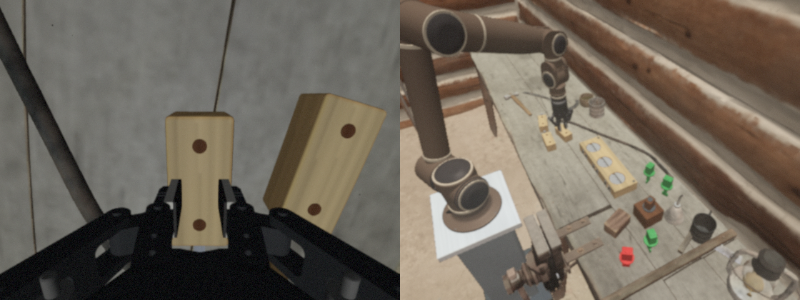

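w3 shows the fingers at the middle of the arm, yet closer together than the arm is wide. I'll check the heights with depth.

```bash
python3 - <<'E'
from h import *
im,d,C=snap('wrist');np.savez('w3.npz',im=im,d=d,R=C[1],t=C[2])
P=cloud(d,C)
for u,v in[(280,170),(280,230),(280,300),(280,330),(240,200),(320,200),(245,270),(318,270),(242,310),(322,310),(430,200)]: print(u,v,im[v,u],P[v,u].round(1))
E
python3 m2.py w3.npz
```

```text
280 170 [154 139 109] [501.4 188.5  44.6]
280 230 [153 140 108] [496.9 217.4  44.2]
280 300 [142 128  96] [491.  255.3  44.3]
280 330 [143 127  97] [488.1 273.5  44.1]
240 200 [138 124  94] [518.  205.4  44.5]
320 200 [141 126  98] [480.2 199.8  43.1]
245 270 [35 33 30] [509.8 228.4  70.4]
318 270 [57 58 55] [479.9 223.9  70.1]
242 310 [25 24 24] [508.3 239.   83.2]
322 310 [16 18 18] [484.7 218.2 109.8]
430 200 [110  95  64] [427.1 191.6  42.5]
px [280. 267.] ctr [494.9 233.9] [45.1 98.9] yaw 1.723 z 44.0
px [466. 229.] ctr [407.1 207.3] [96.3 47.5] yaw 1.479 z 44.0
```

```bash
python3 - <<'E'
from h import *
z=np.load('w3.npz');im=z['im'];P=cloud(z['d'],(vision.calibration('wrist'),z['R'],z['t']))
save('w3c',cv2.resize(im[190:400,170:390],None,fx=2.7,fy=2.7))
for v in range(240,330,8): print(v,[int(P[v,u,2]) if P[v,u,2]==P[v,u,2] else -1 for u in range(226,336,6)])
E
```

```text
240 [0, -1, 44, 43, 43, 44, 44, 43, 43, 43, 44, 45, 44, 43, 44, 44, 43, 1, 0]
248 [1, 0, 43, 43, 44, 44, 42, 44, 44, 43, 44, 44, 43, 43, 43, 43, 44, 1, 1]
256 [1, 0, 55, 55, 55, 43, 44, 43, 43, 44, 44, 44, 43, 44, 54, 55, 43, 0, 1]
264 [54, 55, 63, 64, 63, 43, 43, 44, 43, 43, 44, 43, 44, 44, 64, 64, 64, 55, 54]
272 [63, 72, 73, 71, 64, 43, 45, 44, 43, 44, 44, 43, 43, 44, 70, 71, 71, 62, 63]
280 [71, 80, 78, 79, 65, 43, 44, 43, 44, 44, 43, 42, 44, 42, 69, 78, 79, 79, 71]
288 [90, 87, 82, 81, 64, 43, 44, 44, 43, 43, 43, 44, 45, 43, 70, 81, 88, 88, 91]
296 [93, 94, 93, 81, 67, 43, 44, 44, 43, 43, 42, 43, 43, 43, 71, 81, 93, 92, 93]
304 [98, 98, 98, 80, 68, 43, 43, 44, 44, 44, 44, 43, 43, 44, 72, 81, 97, 97, 98]
312 [110, 111, 101, 80, 68, 44, 43, 44, 45, 43, 45, 43, 44, 44, 73, 82, 109, 110, 111]
320 [115, 114, 109, 82, 44, 44, 44, 44, 44, 44, 45, 44, 44, 43, 73, 80, 114, 113, 113]
328 [117, 118, 112, 81, 44, 43, 43, 44, 44, 43, 44, 44, 44, 44, 43, 81, 118, 118, 117]
```

View pics/w3c.png

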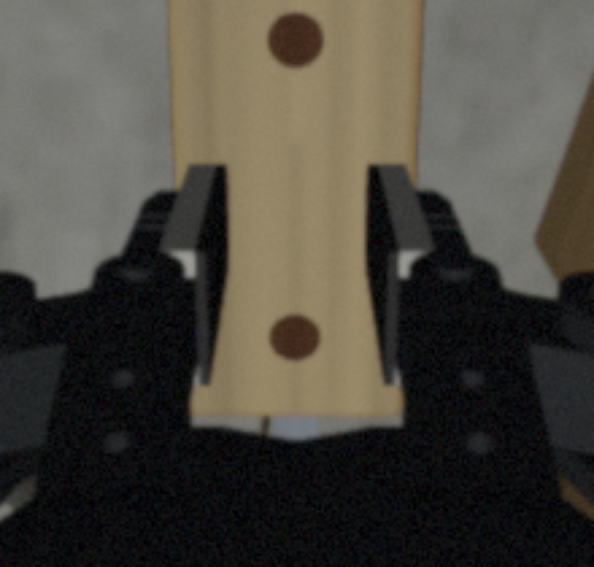

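w3c shows the pad plates vanishing into the wood, about 27 mm apart. I'll close harder and lift as a test.

```bash
python3 -m pendant '[[[0,0,0],0,0.3],[[0,0,0],0,1],[[0,0,0],0,1],[[0,0,0],0,1],[[0,0,0],0,1],[[0,0,0],0,1],[[0,0,0],0,1]]'; python3 -m pendant '[[[0,0,0],0,0.5],[[0,0,0],0,0.5],[[0,0,0],0,0.5],[[0,0,0],0,0.5],[[0,0,0],0,0.5]]' 60; python3 - <<'E'
from h import *
im,d,C=snap('wrist');P=cloud(d,C);np.savez('w4.npz',im=im,d=d,R=C[1],t=C[2])
save('w4',cv2.resize(im[150:400,130:430],None,fx=2,fy=2))
E
```

```text
time: 7.35
ee_pos: [493.6, 236.2, 10.3]
orientation: [2.386, -2.043, -0.0]
wrist_force: [0.6, 0.5, -0.7]
width: 85.4
grasp_force: 0.0
time: 7.98
ee_pos: [493.7, 236.3, 10.4]
orientation: [-2.386, 2.043, -0.0]
wrist_force: [-0.6, -0.5, -0.4]
width: 42.8
grasp_force: 0.0
```

View pics/w4.png

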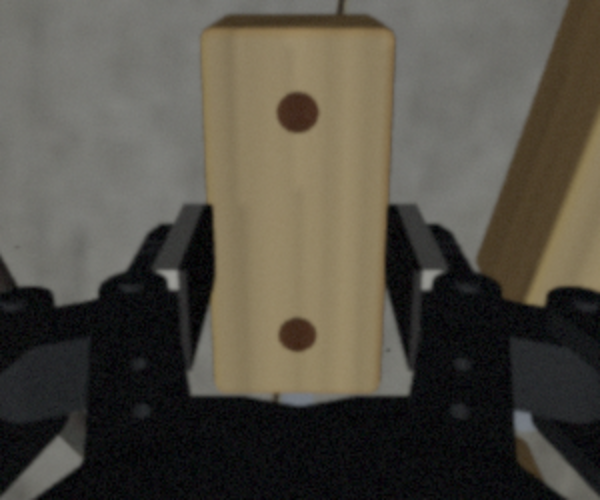

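w4 shows the pads beside the arm with small gaps at a reading of 42.8 mm and no force, so the reading doesn't match the true gap. I'll close fully with force and see where it stops.

```bash
python3 -m pendant '[[[0,0,0],0,0],[[0,0,0],0,0],[[0,0,0],0,0],[[0,0,0],0,0],[[0,0,0],0,0],[[0,0,0],0,0]]' 60;  python3 - <<'E'
from h import *
im,d,C=snap('wrist')
save('w5',cv2.resize(im[150:400,130:430],None,fx=2,fy=2))
E
```

```text
time: 8.78
ee_pos: [494.5, 236.9, 12.2]
orientation: [-2.384, 2.042, -0.001]
wrist_force: [-1.7, -0.3, 9.5]
width: 0.5
grasp_force: 5.0
```

View pics/w5.png

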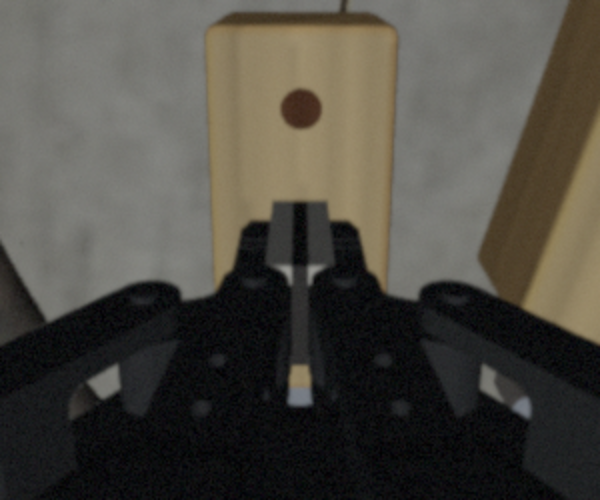

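w5 shows the fingers fully shut above the wood, so the fingertips sit well above the reported TCP. I'll lift clear and measure the tips by depth.

```bash
python3 -m pendant '[[[0,0,-3],0,0],[[0,0,-6],0,0],[[0,0,-9],0,0],[[0,0,-9],0,0]]';  python3 - <<'E'
from h import *
s=sensors.read_state();im,d,C=snap('wrist');np.savez('w6.npz',im=im,d=d);c=C[0];M=np.array(c['mount'])
g=np.stack(np.meshgrid(np.arange(560),np.arange(420)),-1).reshape(-1,2)
X=(rays(g,C)*d.reshape(-1,1));X=(X@M[:3,:3].T+M[:3,3]).reshape(420,560,3)
print(s['ee_pos'],s['width'],'TCP px expected row 245')
for v in range(225,345,6): print(v,[tuple(X[v,u].round(0).astype(int)) for u in (266,274,286,294)],im[v,274],im[v,280])
E
```

```text
time: 9.32
ee_pos: [495.2, 237.0, 103.0]
orientation: [-2.383, 2.041, -0.003]
wrist_force: [0.2, 0.1, -0.2]
width: 0.2
grasp_force: 0.0
[495.19594828 237.01079889 103.01515678] 0.24302410323236392 TCP px expected row 245
225 [(np.int64(65), np.int64(0), np.int64(-175)), (np.int64(-5), np.int64(-5), np.int64(58)), (np.int64(-6), np.int64(5), np.int64(59)), (np.int64(-6), np.int64(11), np.int64(59))] [151 138 106] [146 132 103]
231 [(np.int64(-11), np.int64(-11), np.int64(59)), (np.int64(-11), np.int64(-5), np.int64(59)), (np.int64(-11), np.int64(5), np.int64(59)), (np.int64(-11), np.int64(11), np.int64(59))] [153 139 108] [151 137 106]
237 [(np.int64(-16), np.int64(-11), np.int64(59)), (np.int64(-16), np.int64(-5), np.int64(59)), (np.int64(-16), np.int64(5), np.int64(59)), (np.int64(-16), np.int64(11), np.int64(59))] [152 138 106] [146 132 100]
243 [(np.int64(-21), np.int64(-11), np.int64(60)), (np.int64(-21), np.int64(-5), np.int64(59)), (np.int64(-21), np.int64(5), np.int64(59)), (np.int64(-21), np.int64(11), np.int64(59))] [156 141 110] [147 133 103]
249 [(np.int64(-26), np.int64(-
[... 2545 characters left out ...]
int64(-79)), (np.int64(15), np.int64(4), np.int64(-100))] [ 9 13 17] [49 48 47]
327 [(np.int64(12), np.int64(-4), np.int64(-99)), (np.int64(-2), np.int64(-2), np.int64(-79)), (np.int64(-2), np.int64(2), np.int64(-80)), (np.int64(13), np.int64(4), np.int64(-100))] [24 23 27] [52 49 48]
333 [(np.int64(9), np.int64(-4), np.int64(-98)), (np.int64(-5), np.int64(-2), np.int64(-78)), (np.int64(-4), np.int64(2), np.int64(-79)), (np.int64(11), np.int64(4), np.int64(-100))] [24 26 27] [109 110 105]
339 [(np.int64(8), np.int64(-4), np.int64(-99)), (np.int64(-9), np.int64(-2), np.int64(-77)), (np.int64(-7), np.int64(2), np.int64(-80)), (np.int64(8), np.int64(4), np.int64(-100))] [65 64 64] [116 115 110]
```

The shut fingertips are about 31 mm behind the reported TCP: they touched the 43 mm wood when TCP z read 12. They sit about 44 mm behind when open, so I'll use those offsets. I'll regrasp arm a with TCP z near -22.

```bash
python3 -m pendant '[[[0,0,0],0,1],[[0,0,0],0,1],[[0,0,0],0,1],[[0,0,0],0,1],[[0,0,0],0,1],[[0,0,3],0,1],[[0,0,6],0,1],[[0,0,9],0,1],[[0,0,11],0,1],[[0,0,12.5],0,1],[[0,0,12.5],0,1],[[0,0,12.5],0,0],[[0,0,12.5],0,0],[[0,0,12.5],0,0],[[0,0,12.5],0,0],[[0,0,12.5],0,0],[[0,0,12.5],0,0]]' 50;  python3 - <<'E'
from h import *
s=sensors.read_state();print(s['wrist_force'],s['ft_torque'])
go(460,43,20,np.pi)
E
```

```text
time: 11.5
ee_pos: [494.5, 236.7, -23.5]
orientation: [-2.385, 2.042, -0.001]
wrist_force: [0.5, -0.3, 5.9]
width: 45.5
grasp_force: 52.6
[ 0.5321255  -0.33570535  5.8750391 ] [-0.07418515  0.17189688 -0.03313689]
shift cm [18.6   6.38 -4.37] turn 1.725 | psi -1.416 q1,q6 [ 0.45 -1.28] pos [494.5 236.7 -23.5] t 11.5
```

```bash
python3 -m pendant '[[[0,0,-3],0,0],[[0,0,-6],0,0],[[3,2,-6],0.18,0],[[6,4,-6],0.36,0],[[9,6,-6],0.54,0],[[12,8,-6],0.72,0],[[15,9.5,-6],0.9,0],[[17.8,11.3,-6],1.08,0],[[17.8,11.3,-6],1.26,0],[[17.8,11.3,-6],1.44,0],[[17.8,11.3,-6],1.62,0],[[17.8,11.3,-6],1.725,0],[[17.8,11.3,-6],1.725,0],[[17.8,11.3,-6],1.725,0]]';  python3 - <<'E'
from h import *
s=sensors.read_state();print(s['wrist_force'],s['ft_torque'])
go(410,43,20,np.pi)
im,d,C=snap('wrist');save('w7',im);np.savez('w7.npz',im=im,d=d,R=C[1],t=C[2])
E
```

```text
time: 13.25
ee_pos: [409.1, 43.0, 35.2]
orientation: [0.003, -3.141, 0.0]
wrist_force: [0.1, 0.6, -2.5]
width: 45.5
grasp_force: 52.1
[ 0.09788688  0.59924601 -2.47456118] [-0.06104086  0.01772699  0.05338719]
shift cm [-0.09  0.    1.52] turn 0.002 | psi -3.14 q1,q6 [0.1 0.1] pos [409.1  43.   35.2] t 13.2
```

View pics/w7.png

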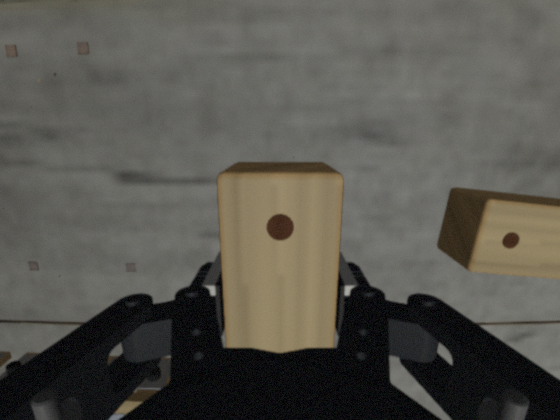

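w7 shows the held arm square to the tool, centred at column 280. I'll measure the cams in w2, which has the same camera heading, to cancel the mount bias.

```bash
cat > m3.py <<'E'
from h import *
def cams(f,us,cam='wrist'):
    z=np.load(f);im=z['im'];c=vision.calibration(cam)
    C=(c,z['R'],z['t']) if cam=='wrist' else (c,np.array(c['R']),np.array(c['t']))
    hsv=cv2.cvtColor(im,cv2.COLOR_RGB2HSV);rows,cols=np.mgrid[:420,:560]
    for u,v,w in us:
        m=((hsv[...,0]>100)&(hsv[...,0]<140)&(abs(cols-u)<w)&(abs(rows-v)<w)).astype(np.uint8)
        c=max(cv2.findContours(m,0,2)[0],key=cv2.contourArea)
        X=onz(cv2.convexHull(c)[:,0].astype(float),42.5,C)[:,:2].astype(np.float32)
        e=cv2.fitEllipse(X);ctr,r=cv2.minEnclosingCircle(X);print(f,np.round(ctr,1),round(r,1),'ell',np.round(e[0],1),np.round(e[1],1))
if __name__=='__main__':
    cams('w2.npz',[(98,285,34),(22,282,34)]);cams('w1.npz',[(116,88,36),(208,88,36),(302,88,36)])
    cams('top0.npz',[(272,211,13),(303,211,13),(335,211,13)],'top')
    z=np.load('w2.npz');im=z['im'];C=(vision.calibration('wrist'),z['R'],z['t'])
    for x,y in[(98,247),(40,245)]: pass
    z=np.load('w7.npz');im=z['im'];C=(vision.calibration('wrist'),z['R'],z['t'])
    hsv=cv2.cvtColor(im,cv2.COLOR_RGB2HSV)
    tipz=sensors.read_state()['ee_pos'][2]+23.5+43
    for v in(200,260,320):
        r=(hsv[v,180:380,1]>60)&(hsv[v,180:380,2]>100);i=np.where(r)[0]+180
        print(v,i.min(),i.max(),onz([(i.min()-.5,v),(i.max()+.5,v)],tipz,C).round(1).tolist())
    i=np.where((hsv[150:300,280,2]>110)&(hsv[150:300,280,1]>60))[0]+150;print('back end',i.min(),onz([(280,172)],tipz,C).round(1), tipz)
E
python3 m3.py
```

```text
w2.npz [567.9  42.4] 32.1 ell [568.   42.5] [63. 64.]
w2.npz [560.6 -67.7] 31.2 ell [554.5 -67.1] [35.1 61.9]
w1.npz [565.1  42.9] 32.2 ell [559.8  41.8] [46.6 62.4]
w1.npz [563.  -67.6] 32.1 ell [556.9 -68.1] [43.3 64. ]
w1.npz [ 562.6 -176.7] 32.1 ell [ 559.6 -176.6] [51.5 63. ]
top0.npz [565.6  41.9] 31.5 ell [565.7  42.4] [61.2 62.2]
top0.npz [565.4 -66.4] 32.0 ell [564.8 -67. ] [61.6 63. ]
top0.npz [ 563.2 -176.9] 31.5 ell [ 563.1 -177.3] [60.7 62.6]
200 218 342 [[367.0, 21.0, 101.8], [366.9, 66.2, 101.8]]
260 222 338 [[390.4, 21.3, 101.8], [390.3, 66.0, 101.8]]
320 225 334 [[416.7, 21.2, 101.8], [416.6, 65.8, 101.8]]
back end 173 [[356.9  43.5 101.8]] 101.75695231441303
```

```bash
python3 - <<'E'
from h import *
for f,cam,us,v0,v1,far in[('w1.npz','wrist',range(70,352,4),115,140,0),('top0.npz','top',range(258,350,2),215,235,0),('w1.npz','wrist',range(80,340,4),22,45,1)]:
    z=np.load(f);g=cv2.cvtColor(z['im'],cv2.COLOR_RGB2HSV)[...,1].astype(float);c=vision.calibration(cam)
    C=(c,z['R'],z['t']) if cam=='wrist' else (c,np.array(c['R']),np.array(c['t']))
    p=[]
    for u in us:
        e=np.diff(cv2.GaussianBlur(g,(3,3),0)[v0:v1,u]);k=np.argmax(e) if far else np.argmin(e);p.append((u,v0+k+.5))
    X=onz(p,44,C);l=np.polyfit(X[:,1],X[:,0],1)
    for _ in range(3):
        r=X[:,0]-np.polyval(l,X[:,1]);ok=abs(r)<1.5*np.median(abs(r))+.3;l=np.polyfit(X[ok,1],X[ok,0],1)
    print(f,'slope',l[0].round(4),'edge x at y=42,-67,-177',np.polyval(l,[42,-67,-177]).round(1),ok.sum(),len(p))
E
```

```text
w1.npz slope 0.0113 edge x at y=42,-67,-177 [521.4 520.1 518.9] 51 71
top0.npz slope 0.0137 edge x at y=42,-67,-177 [516.9 515.4 513.9] 45 46
w1.npz slope 0.0108 edge x at y=42,-67,-177 [630.  628.8 627.6] 63 65
```

```bash
python3 -m pendant '[[[0,0.03,2.5],0.011,0],[[0,0.03,5],0.011,0],[[0,0.03,5.77],0.011,0],[[-1,0.03,5.77],0.011,0],[[-2,0.03,5.77],0.011,0],[[-2.6,0.03,5.77],0.011,0],[[-3.2,0.03,5.77],0.011,0],[[-3.8,0.03,5.77],0.011,0],[[-4.2,0.03,5.77],0.011,0],[[-4.2,0.03,5.77],0.011,0]]';  python3 - <<'E'
from h import *
s=sensors.read_state();print(s['wrist_force'],s['ft_torque'])
go(471.7,43.3,-22.5,np.pi-.011)
E
```

```text
time: 14.55
ee_pos: [451.6, 43.3, -22.3]
orientation: [-0.017, -3.141, 0.0]
wrist_force: [-0.6, 0.6, -2.8]
width: 45.7
grasp_force: 52.3
[-0.60135843  0.57705695 -2.84708273] [-0.00688214  0.07318709 -0.00446466]
shift cm [-2.01  0.02  0.02] turn 0.0 | psi 3.131 q1,q6 [0.1  0.11] pos [451.6  43.3 -22.3] t 14.6
```

```bash
python3 -m pendant '[[[-0.7,0,0],0,0],[[-1.4,0,0],0,0],[[-1.7,0,0],0,0],[[-1.9,0,0],0,0],[[-2.0,0,0],0,0],[[-2.0,0,0],0,0]]';  python3 - <<'E'
from h import *
s=sensors.read_state();print(s['wrist_force'],s['ft_torque'])
go(471.7,43.3,-22.5,np.pi-.011)
E
```

```text
time: 15.3
ee_pos: [470.9, 43.1, -22.5]
orientation: [-0.017, -3.141, -0.0]
wrist_force: [-2.6, -0.5, -2.0]
width: 45.2
grasp_force: 52.3
[-2.62193746 -0.49964393 -2.01170615] [0.04132152 0.3907177  0.08298978]
shift cm [-0.08  0.02  0.  ] turn 0.0 | psi 3.131 q1,q6 [0.09 0.1 ] pos [470.9  43.1 -22.5] t 15.3
```

```bash
python3 -m pendant '[[[-0.2,0,0.05],0,0],[[-0.25,0,0.1],0,0],[[-0.25,0,0.1],0,0]]'; python3 -m pendant '[[[0,0,0],0,0.6],[[0,0,0],0,0.75],[[0,0,0],0,0.8],[[0,0,0],0,0.8],[[0,0,-3],0,0.8],[[0,0,-6],0,0.8],[[0,0,-9],0,1],[[0,0,-12],0,1],[[0,0,-12],0,1]]';  python3 - <<'E'
from h import *
im,d,C=snap('wrist');np.savez('w8.npz',im=im,d=d,R=C[1],t=C[2])
go(405.4,211.5,150,1.475+np.pi)
E
python3 m2.py w8.npz
```

```text
time: 15.68
ee_pos: [473.4, 43.1, -23.5]
orientation: [-0.017, -3.141, 0.0]
wrist_force: [-3.4, 0.2, -2.3]
width: 45.7
grasp_force: 52.3
time: 16.8
ee_pos: [475.7, 43.2, 99.1]
orientation: [0.017, 3.137, 0.001]
wrist_force: [1.2, -0.3, 0.3]
width: 85.6
grasp_force: 0.0
shift cm [ 7.1  16.76 -5.27] turn -1.486 | psi 3.131 q1,q6 [0.09 0.1 ] pos [474.7  43.1  97.4] t 16.9
px [263. 324.] ctr [567.1  29.9] [145.7  88.4] yaw 1.561 z 45.0
px [ 79. 296.] ctr [ 543.7 -133.6] [137.5  46.3] yaw 1.56 z 45.1
px [274. 219.] ctr [463.8  43.4] [45.5 98.4] yaw 3.131 z 44.1
px [486. 125.] ctr [405.8 209.3] [101.4  45.4] yaw 1.474 z 43.9
```

Arm a sprang back to a gap of about 8 mm on release, which is marginal. I'll regrip, nudge it in 4 mm to where the buffers barely push, and release.

```bash
python3 -m pendant '[[[0.5,0,4],0,1],[[0.5,0,8],0,1],[[0.5,0,11],0,1],[[0.5,0,12],0,1],[[0.5,0,12],0,0],[[0.5,0,12],0,0],[[0.5,0,12],0,0],[[0.5,0,12],0,0],[[0.3,0,12],0,0],[[0.1,0,12],0,0],[[0.1,0,12],0,0]]' 40; python3 -m pendant '[[[0,0,0],0,0.58],[[0,0,0],0,0.65],[[0,0,0],0,0.8],[[0,0,0],0,0.8],[[0,0,-3],0,0.8],[[0,0,-6],0,0.8],[[0,0,-9],0,1],[[0,0,-12],0,1],[[0,0,-12],0,1]]';  python3 - <<'E'
from h import *
im,d,C=snap('wrist');np.savez('w8.npz',im=im,d=d,R=C[1],t=C[2])
go(405.4,211.5,100,1.475+np.pi)
E
python3 m2.py w8.npz
```

```text
time: 18.23
ee_pos: [471.9, 43.2, -22.0]
orientation: [-0.017, -3.141, -0.0]
wrist_force: [-8.1, -0.1, 13.3]
width: 46.0
grasp_force: 44.1
time: 19.35
ee_pos: [474.6, 43.2, 98.9]
orientation: [0.017, 3.137, 0.001]
wrist_force: [-0.2, -0.9, -0.6]
width: 85.6
grasp_force: 0.0
shift cm [ 7.   16.76 -0.28] turn -1.486 | psi 3.131 q1,q6 [0.09 0.1 ] pos [473.6  43.1  97.3] t 19.4
px [262. 322.] ctr [566.2  30. ] [145.9  87.4] yaw 1.563 z 45.0
px [ 74. 298.] ctr [ 543.1 -134.6] [136.  45.] yaw 1.558 z 45.1
px [280. 204.] ctr [465.9  43.7] [45.4 99. ] yaw 3.131 z 44.1
px [488. 127.] ctr [405.9 209.1] [101.2  45.5] yaw 1.478 z 43.9
```

```bash
python3 -m pendant '[[[2,5,0],-0.18,1],[[4,9,0],-0.36,1],[[6,13,0],-0.54,1],[[7,16.7,0],-0.72,1],[[7,16.7,0],-0.9,1],[[7,16.7,0],-1.08,1],[[7,16.7,0],-1.26,1],[[7,16.7,0],-1.44,1],[[7,16.7,3],-1.485,1],[[7,16.7,6],-1.485,1],[[7,16.7,9],-1.485,1],[[7,16.7,11],-1.485,1],[[7,16.7,11.9],-1.485,1],[[7,16.7,11.9],-1.485,1],[[7,16.7,11.9],-1.485,0],[[7,16.7,11.9],-1.485,0],[[7,16.7,11.9],-1.485,0],[[7,16.7,11.9],-1.485,0],[[7,16.7,11.9],-1.485,0]]' 50;  python3 - <<'E'
from h import *
go(410,-66.3,37,np.pi-.0115)
E
```

```text
time: 21.78
ee_pos: [405.4, 211.2, -21.4]
orientation: [-2.11, 2.325, -0.001]
wrist_force: [-0.8, -0.3, 4.9]
width: 45.5
grasp_force: 52.2
shift cm [27.57 -3.14 -5.86] turn 1.486 | psi -1.667 q1,q6 [ 0.48 -0.99] pos [405.4 211.2 -21.4] t 21.8
```

```bash
python3 -m pendant '[[[0,0,-3],0,0],[[0,0,-6],0,0],[[5,-0.5,-6],0.18,0],[[10,-1,-6],0.36,0],[[14,-1.5,-6],0.54,0],[[18,-2,-6],0.72,0],[[22,-2.5,-6],0.9,0],[[26,-3,-6],1.08,0],[[27.6,-3.15,-6],1.26,0],[[27.6,-3.15,-6],1.44,0],[[27.6,-3.15,-6],1.486,0],[[27.6,-3.15,-6],1.486,0],[[27.6,-3.15,-6],1.486,0]]';  python3 - <<'E'
from h import *
go(452,-66.3,-22.3,np.pi-.0115)
E
```

```text
time: 23.4
ee_pos: [409.2, -66.8, 37.5]
orientation: [-0.017, -3.141, -0.0]
wrist_force: [0.1, -0.5, -2.6]
width: 45.0
grasp_force: 52.3
shift cm [-4.29  0.1   5.98] turn 0.001 | psi 3.131 q1,q6 [-0.16 -0.15] pos [409.2 -66.8  37.5] t 23.4
```

```bash
python3 -m pendant '[[[0,0.05,2.5],0,0],[[0,0.05,5],0,0],[[0,0.05,5.95],0,0],[[-1,0.05,5.95],0,0],[[-2,0.05,5.95],0,0],[[-3,0.05,5.95],0,0],[[-3.8,0.05,5.95],0,0],[[-4.6,0.05,5.95],0,0],[[-5.2,0.05,5.95],0,0],[[-5.6,0.05,5.95],0,0],[[-5.75,0.05,6.0],0,0],[[-5.8,0.05,6.0],0,0],[[-5.8,0.05,6.0],0,0]]';  python3 - <<'E'
from h import *
s=sensors.read_state();print(s['wrist_force'],s['ft_torque'])
go(468.5,-66.3,-22.3,np.pi-.0115)
E
```

```text
time: 25.02
ee_pos: [466.8, -67.1, -21.9]
orientation: [-0.019, -3.141, 0.0]
wrist_force: [-3.3, -0.4, 5.1]
width: 45.1
grasp_force: 54.2
[-3.28391556 -0.36841734  5.08832084] [0.16893292 0.88578665 0.05142632]
shift cm [-0.17  0.08  0.04] turn -0.0 | psi 3.13 q1,q6 [-0.14 -0.13] pos [466.8 -67.1 -21.9] t 25.0
```

```bash
python3 -m pendant '[[[0,0,-0.05],0,0],[[0,0,-0.05],0,0.58],[[0,0,-0.05],0,0.65],[[0,0,0],0,0.8],[[0,0,0],0,0.8],[[0,0,-3],0,0.8],[[0,0,-6],0,0.8],[[0,0,-9],0,1],[[0,0,-12],0,1],[[0,0,-12],0,1]]';  python3 - <<'E'
from h import *
im,d,C=snap('wrist');np.savez('w9.npz',im=im,d=d,R=C[1],t=C[2])
go(431.5,365,100,1.299+np.pi)
E
python3 m2.py w9.npz
```

```text
time: 26.28
ee_pos: [469.1, -67.3, 100.0]
orientation: [0.019, 3.137, -0.001]
wrist_force: [-0.2, -0.5, -0.6]
width: 85.4
grasp_force: 0.0
shift cm [ 4.18 43.17 -0.18] turn -1.311 | psi 3.13 q1,q6 [-0.14 -0.13] pos [468.2 -67.2  98.4] t 26.3
px [281. 328.] ctr [563.7 -67.7] [169.5  84.2] yaw 1.56 z 45.0
px [456. 300.] ctr [542.3  74.9] [58.2 39. ] yaw 1.548 z 45.0
px [105. 300.] ctr [ 539.2 -210. ] [56.9 39.1] yaw 1.571 z 45.1
px [424. 208.] ctr [465.5  43.1] [45.3 98.9] yaw 3.131 z 44.0
px [280. 207.] ctr [463.9 -66.7] [45.5 98.7] yaw 3.129 z 44.1
```

```bash
python3 -m pendant '[[[1,6,0],0,1],[[1.5,12,0],-0.1,1],[[2,18,0],-0.28,1],[[3,24,0],-0.46,1],[[4.2,30,0],-0.64,1],[[4.2,36,0],-0.82,1],[[4.2,43.2,0],-1,1],[[4.2,43.2,0],-1.18,1],[[4.2,43.2,0],-1.311,1],[[4.2,43.2,3],-1.311,1],[[4.2,43.2,6],-1.311,1],[[4.2,43.2,9],-1.311,1],[[4.2,43.2,11],-1.311,1],[[4.2,43.2,12],-1.311,1],[[4.2,43.2,12],-1.311,0],[[4.2,43.2,12],-1.311,0],[[4.2,43.2,12],-1.311,0],[[4.2,43.2,12],-1.311,0],[[4.2,43.2,12],-1.311,0]]' 50;  python3 - <<'E'
from h import *
go(408,-175.9,37,np.pi-.0115)
E
```

```text
time: 28.7
ee_pos: [431.2, 365.9, -21.3]
orientation: [-1.899, 2.5, 0.0]
wrist_force: [-0.1, 0.0, 5.6]
width: 45.2
grasp_force: 53.2
shift cm [ 52.81 -12.31  -5.9 ] turn 1.311 | psi -1.842 q1,q6 [ 0.7 -0.6] pos [431.2 365.9 -21.3] t 28.7
```

```bash
python3 -m pendant '[[[0,0,-3],0,0],[[0,0,-6],0,0],[[5,-1.2,-6],0.15,0],[[10,-2.4,-6],0.3,0],[[16,-3.7,-6],0.48,0],[[22,-5,-6],0.66,0],[[28,-6.5,-6],0.84,0],[[34,-7.9,-6],1.02,0],[[40,-9.3,-6],1.2,0],[[46,-10.7,-6],1.311,0],[[52.8,-12.3,-6],1.311,0],[[52.8,-12.3,-6],1.311,0],[[52.8,-12.3,-6],1.311,0],[[52.8,-12.3,-6],1.311,0]]';  python3 - <<'E'
from h import *
go(452,-175.9,-22,np.pi-.0115)
E
```

```text
time: 30.45
ee_pos: [407.1, -175.0, 37.4]
orientation: [-0.016, -3.141, -0.001]
wrist_force: [0.2, 0.8, -1.7]
width: 45.2
grasp_force: 52.7
shift cm [-4.5  -0.04  5.94] turn 0.001 | psi 3.131 q1,q6 [-0.41 -0.4 ] pos [ 407.1 -175.    37.4] t 30.4
```

```bash
python3 -m pendant '[[[0,-0.06,2.5],0,0],[[0,-0.06,5],0,0],[[0,-0.06,5.9],0,0],[[-1,-0.06,5.9],0,0],[[-2,-0.06,5.9],0,0],[[-3,-0.06,5.9],0,0],[[-3.8,-0.06,5.9],0,0],[[-4.6,-0.06,5.9],0,0],[[-5.2,-0.06,5.9],0,0],[[-5.7,-0.06,5.9],0,0],[[-6,-0.06,5.93],0,0],[[-6.2,-0.06,5.93],0,0],[[-6.2,-0.06,5.93],0,0]]';  python3 - <<'E'
from h import *
s=sensors.read_state();print(s['wrist_force'],s['ft_torque'])
go(468.5,-66.3,-22.3,np.pi-.0115)
E
python3 -m pendant '[[[0,0,-0.03],0,0],[[0,0,-0.03],0,0.58],[[0,0,-0.03],0,0.65],[[0,0,0],0,0.8],[[0,0,0],0,0.8],[[0,0,-3],0,0.8],[[0,0,-6],0,0.8],[[0,0,-9],0,1],[[0,0,-12],0,1],[[0,0,-12],0,1]]';  python3 - <<'E'
from h import *
im,d,C=snap('wrist');np.savez('w10.npz',im=im,d=d,R=C[1],t=C[2]);save('w10',im)
go(585,-370,150,np.pi)
E
python3 m2.py w10.npz
```

```text
time: 32.08
ee_pos: [468.9, -177.6, -21.6]
orientation: [-0.019, -3.141, 0.0]
wrist_force: [-4.2, -0.3, 1.3]
width: 45.2
grasp_force: 53.8
[-4.16147982 -0.34599537  1.28487273] [-0.06162913  0.72873769 -0.07128224]
shift cm [ 0.17 11.13  0.07] turn -0.0 | psi 3.13 q1,q6 [-0.36 -0.35] pos [ 468.9 -177.6  -21.6] t 32.1
time: 33.33
ee_pos: [471.0, -178.2, 100.8]
orientation: [0.018, 3.137, -0.003]
wrist_force: [0.2, -0.3, -0.4]
width: 85.4
grasp_force: 0.0
shift cm [-11.73 -19.08  -5.05] turn -0.012 | psi 3.13 q1,q6 [-0.36 -0.35] pos [ 470.1 -177.9   99.1] t 33.4
px [303. 323.] ctr [ 564.4 -164.5] [145.1  88.1] yaw 1.56 z 45.0
px [481. 297.] ctr [544.4  -0. ] [136.8  45.4] yaw 1.559 z 44.9
px [529. 203.] ctr [465.4  40.1] [41.4 99.4] yaw 3.138 z 43.9
px [425. 202.] ctr [463.5 -67.3] [45.6 98.3] yaw 3.133 z 44.0
px [ 56. 208.] ctr [ 462.4 -358.6] [94.8 58.3] yaw 0.365 z 50.4
px [281. 202.] ctr [ 462.4 -177.1] [45.5 99. ] yaw 3.13 z 44.1
```

```bash
python3 - <<'E'
from h import *
z=np.load('w10.npz');im=z['im'];save('w10c',cv2.resize(im[190:330,360:560],None,fx=4,fy=4,interpolation=cv2.INTER_CUBIC))
E
```

```text
(no output)
```

View pics/w10c.png

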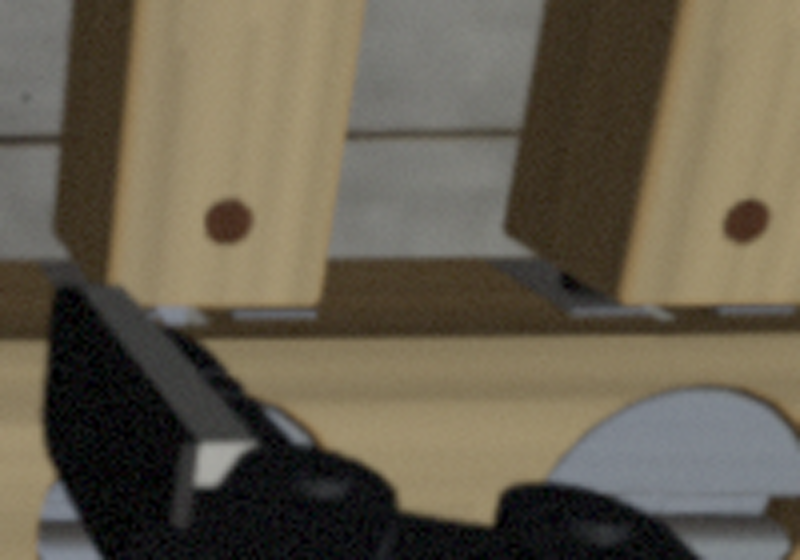

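w10c shows a gap of about 6.5 mm between the arms and the edge (8 px at 1.2 px/mm), within the 9 mm catch. Next is the driver.

```bash
python3 -m pendant '[[[-1,-1,-5],0,1],[[-4,-5,-10],0,1],[[-8,-9,-11],0,1],[[-12,-14,-11],0,1],[[-13,-18.7,-11],0,1],[[-13,-18.7,-11],0,1],[[-13,-18.7,-11],0,1],[[-13,-18.7,-11],0,1]]';  python3 - <<'E'
from h import *
im,d,C=snap('wrist');np.savez('w11.npz',im=im,d=d,R=C[1],t=C[2]);save('w11',im)
go(585,-370,150,np.pi)
E
```

```text
time: 34.38
ee_pos: [596.9, -364.9, 208.6]
orientation: [-0.017, -3.141, -0.0]
wrist_force: [-0.4, -0.5, 0.6]
width: 85.3
grasp_force: 0.0
shift cm [ 1.19 -0.52  5.9 ] turn -0.011 | psi 3.131 q1,q6 [-0.55 -0.54] pos [ 596.9 -364.9  209. ] t 34.4
```

View pics/w11.png

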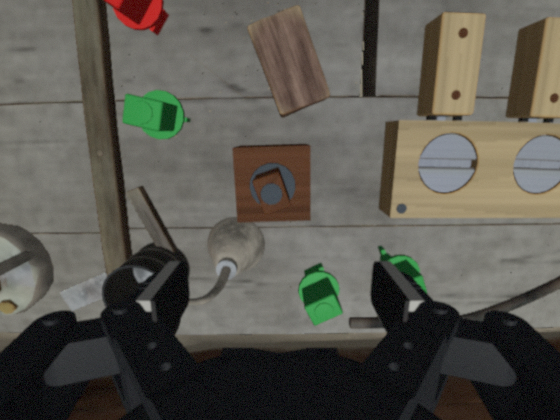

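w11 shows the driver's grip at (270,190) in the square dark stand. A green look-alike is at (320,295), and the oil can is at (235,245) with its spout toward (228,270).

```bash
python3 - <<'E'
from h import *
z=np.load('w11.npz');im=z['im'];C=(vision.calibration('wrist'),z['R'],z['t']);P=cloud(z['d'],C)
def rep(n,lo,hi,box,h):
    u0,v0,u1,v1=box;m=np.zeros((420,560),np.uint8);m[v0:v1,u0:u1]=((P[...,2]>lo)&(P[...,2]<hi))[v0:v1,u0:u1]
    c=max(cv2.findContours(m,0,2)[0],key=cv2.contourArea)[:,0].astype(float)
    r=cv2.minAreaRect(onz(c,h,C)[:,:2].astype(np.float32));b=cv2.boxPoints(r);e=b[1]-b[0];g=b[2]-b[1];L=e if np.hypot(*e)>np.hypot(*g) else g
    print(n,np.round(r[0],1),np.round(r[1],1),'long yaw',round(np.arctan2(L[1],L[0])%np.pi,3),'px',c.min(0),c.max(0),'medz',np.nanmedian(P[...,2][m>0]).round(1))
rep('grip',102,120,(230,150,310,220),109)
rep('stand',56,66,(215,130,325,235),62)
rep('oak',44,58,(240,0,340,120),50)
rep('green',60,140,(290,255,350,330),100)
rep('rackcam',38,50,(380,110,560,225),44)
print(P[270,228],P[292,322],P[312,322],P[185,272],P[195,285])
E
```

```text
grip [ 584.1 -372.2] [34.6 26.2] long yaw 0.331 px [252. 171.] [289. 214.] medz 110.5
stand [ 584.6 -372.3] [80.8 80.4] long yaw 0.019 px [232. 145.] [310. 222.] medz 63.1
oak [ 461.4 -353.4] [92.9 56.3] long yaw 0.369 px [248.   5.] [329. 114.] medz 50.3
green [ 695.1 -322.3] [59.8 42.2] long yaw 0.382 px [298. 271.] [342. 325.] medz 96.6
rackcam [ 573.6 -135.5] [209.3 107.5] long yaw 1.56 px [387. 121.] [559. 217.] medz 44.5
[ 669.80700424 -419.44471748   88.61386499] [ 693.82785647 -320.71704211   93.57064802] [ 708.67975405 -322.19385055  107.91985384] [ 576.36858832 -371.04336216  111.98308146] [ 585.81493556 -359.45003594  110.91134755]
```

```bash
python3 -m pendant '[[[1.27,-0.78,0],-0.18,1],[[1.27,-0.78,3],-0.342,1],[[1.27,-0.78,7],-0.342,1],[[1.27,-0.78,11],-0.342,1],[[1.27,-0.78,14],-0.342,1],[[1.27,-0.78,16],-0.342,1],[[1.27,-0.78,16.9],-0.342,1],[[1.27,-0.78,16.9],-0.342,1],[[1.27,-0.78,16.9],-0.342,0],[[1.27,-0.78,16.9],-0.342,0],[[1.27,-0.78,16.9],-0.342,0],[[1.27,-0.78,16.9],-0.342,0],[[1.27,-0.78,16.9],-0.342,0],[[1.27,-0.78,16.9],-0.342,0]]' 70;  python3 - <<'E'
from h import *
s=sensors.read_state();print(s['wrist_force'],s['ft_torque'])
go(584,-372.6,140,4.7)
E
```

```text
time: 36.17
ee_pos: [584.6, -374.0, 40.0]
orientation: [-0.516, 3.098, -0.001]
wrist_force: [-0.5, -0.7, 4.9]
width: 25.1
grasp_force: 69.3
[-0.46618665 -0.70890553  4.9258625 ] [ 0.10505397  0.12000925 -0.00251819]
shift cm [  0.01   0.14 -10.  ] turn -1.228 | psi -2.811 q1,q6 [-0.57 -0.9 ] pos [ 584.6 -374.    40. ] t 36.2
```

```bash
python3 -m pendant '[[[0,0,-2],0,0],[[0,0,-4],0,0],[[0,0,-6],0,0],[[0,0,-8.5],0,0],[[-1,4,-8.5],-0.15,0],[[-2,8,-8.5],-0.33,0],[[-3,12,-8.5],-0.51,0],[[-4,16,-8.5],-0.69,0],[[-4.5,19.3,-8.5],-0.87,0],[[-4.5,19.3,-8.5],-1.05,0],[[-4.5,19.3,-8.5],-1.215,0],[[-4.5,19.3,-8.5],-1.215,0],[[-4.5,19.3,-8.5],-1.215,0]]';  python3 - <<'E'
from h import *
s=sensors.read_state();print(s['wrist_force'],s['ft_torque'],s['width'])
go(564.5,-177,82,4.687)
im,d,C=snap('wrist');np.savez('w12.npz',im=im,d=d,R=C[1],t=C[2]);save('w12',im)
E
```

```text
time: 37.8
ee_pos: [564.0, -176.6, 123.8]
orientation: [2.189, -2.252, -0.001]
wrist_force: [-0.3, 0.2, -2.4]
width: 25.2
grasp_force: 69.6
[-0.28508846  0.19299302 -2.4252746 ] [-1.94151856e-02  2.80319861e-02  5.20099700e-05] 25.220122863327845
shift cm [ 0.04 -0.05  4.18] turn -0.003 | psi -1.599 q1,q6 [-0.3  -1.85] pos [ 564.  -176.6  123.8] t 37.8
```

View pics/w12.png

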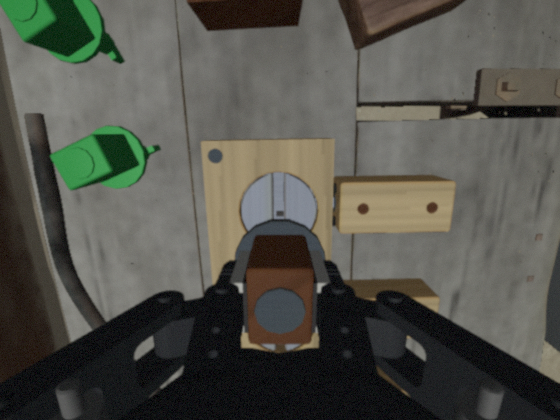

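w12 shows the cam 2 slot (column 279) in line with the driver (column 280). Descending.

```bash
python3 -m pendant '[[[0.04,0,2],0,0],[[0.04,0,4],0,0],[[0.04,0,4.5],0,0],[[0.04,0,5],0,0],[[0.04,0,5.3],0,0],[[0.04,0,5.3],0,0]]';  python3 - <<'E'
from h import *
s=sensors.read_state();print(s['wrist_force'],s['ft_torque'],s['width'])
go(564.5,-177,70,4.687)
E
```

```text
time: 38.6
ee_pos: [564.5, -177.1, 71.7]
orientation: [-2.193, 2.25, -0.001]
wrist_force: [0.0, -0.5, -1.2]
width: 25.5
grasp_force: 69.6
[ 0.01432038 -0.52181458 -1.1936675 ] [0.06135977 0.03188323 0.01300082] 25.453121982772085
shift cm [-0.01 -0.    0.17] turn -0.0 | psi -1.597 q1,q6 [-0.3  -1.85] pos [ 564.5 -177.1   71.7] t 38.6
```

```bash
python3 -m pendant '[[[0,0,0.05],0.12,0],[[0,0,0.05],0.24,0],[[0,0,0.05],0.36,0],[[0,0,0.05],0.48,0],[[0,0,0.05],0.6,0],[[0,0,0.05],0.72,0],[[0,0,0.05],0.84,0],[[0,0,0.05],0.96,0],[[0,0,0.05],1.08,0],[[0,0,0.05],1.2,0],[[0,0,0.05],1.32,0],[[0,0,0.05],1.44,0],[[0,0,0.05],1.56,0],[[0,0,0.05],1.65,0],[[0,0,0.05],1.65,0]]';  python3 - <<'E'
from h import *
s=sensors.read_state();print(s['wrist_force'],s['ft_torque'],s['width'])
go(564.5,-177,70,3.04)
E
python3 -m pendant '[[[0,0,0],0.06,0],[[0,0,0],0.12,0],[[0,0,0],0.18,0],[[0,0,0],0.22,0],[[0,0,0],0.22,0]]'
python3 - <<'E'
from h import *
s=sensors.read_state();print(s['wrist_force'],s['ft_torque'],s['width'])
go(564.5,-177,70,3.04)
im,d,C=snap('wrist');np.savez('w13.npz',im=im,d=d,R=C[1],t=C[2]);save('w13',im)
E
python3 m2.py w13.npz
```

```text
time: 40.48
ee_pos: [564.9, -177.4, 71.5]
orientation: [0.163, 3.136, -0.001]
wrist_force: [0.7, -1.0, -2.4]
width: 25.4
grasp_force: 69.5
[ 0.67429417 -1.02398455 -2.37030579] [-0.42962857 -0.35782433  0.13327249] 25.37263967666489
shift cm [0.05 0.04 0.15] turn -0.002 | psi 3.038 q1,q6 [-0.3 -0.2] pos [ 564.9 -177.4   71.5] t 40.5
time: 41.1
ee_pos: [564.9, -177.4, 71.5]
orientation: [0.505, 3.099, -0.001]
wrist_force: [1.4, -1.5, -1.6]
width: 25.2
grasp_force: 69.6
[ 1.39776613 -1.53644037 -1.58073485] [-0.57538626 -0.29690836  0.26812531] 25.196928490501687
shift cm [0.05 0.03 0.15] turn -0.221 | psi 2.819 q1,q6 [-0.3   0.02] pos [ 564.9 -177.4   71.5] t 41.1
px [ 20. 192.] ctr [ 488.4 -337.1] [40.7 72.1] yaw 2.581 z 50.4
px [548.  37.] ctr [496.4  22.7] [11.  37.7] yaw 3.006 z 43.6
px [404.  70.] ctr [479.4 -67.4] [45.3 69.6] yaw 3.132 z 44.0
px [326. 161.] ctr [544.4 -98.9] [274.2 184.3] yaw 1.187 z 44.7
```

```bash
python3 -m pendant '[[[0,0,0],0.04,0],[[0,0,0],0.08,0],[[0,0,0],0.08,0]]'
python3 - <<'E'
from h import *
s=sensors.read_state();print(s['wrist_force'],s['ft_torque'],s['width'],psi())
z=np.load('w13.npz');save('w13c',z['im'][30:330,60:560])
E
```

```text
time: 41.52
ee_pos: [564.6, -177.4, 71.4]
orientation: [0.628, 3.077, -0.001]
wrist_force: [0.8, -2.8, 1.5]
width: 25.2
grasp_force: 70.0
[ 0.77057239 -2.8366551   1.45553446] [-0.72564416 -0.09675898  0.85858302] 25.244807727146867 2.7392200777419813
```

View pics/w13c.png

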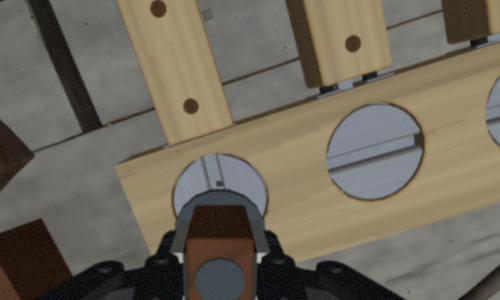

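w13c shows arm 2 drawn tight and its slot in line with the bolt, and the torque of 0.86 N m confirms the stop. Next is cam 1.

```bash
python3 -m pendant '[[[0,0,0],-0.1,0],[[0,0,0],-0.2,0],[[0,0,-2],-0.2,0],[[0,0,-4],-0.2,0],[[1,2.5,-5],-0.38,0],[[2,5,-5],-0.56,0],[[3,7.5,-5],-0.74,0],[[4.2,10.2,-5],-0.92,0],[[4.2,10.2,-5],-1.1,0],[[4.2,10.2,-5],-1.28,0],[[4.2,10.2,-5],-1.46,0],[[4.2,10.2,-5],-1.64,0],[[4.2,10.2,-5],-1.82,0],[[4.2,10.2,-5],-1.935,0],[[4.2,10.2,-5],-1.935,0],[[4.2,10.2,-5],-1.935,0]]'
python3 - <<'E'
from h import *
s=sensors.read_state();print(s['wrist_force'],s['ft_torque'],s['width'])
go(565.9,-67.3,71,4.674)
im,d,C=snap('wrist');np.savez('w14.npz',im=im,d=d,R=C[1],t=C[2])
g=cv2.cvtColor(im,cv2.COLOR_RGB2GRAY)
for v in(165,180,195,205): print(v,g[v,255:305:2])
E
```

```text
time: 43.52
ee_pos: [565.6, -66.5, 120.7]
orientation: [2.174, -2.268, -0.001]
wrist_force: [0.1, -0.4, -1.9]
width: 25.2
grasp_force: 69.6
[ 0.12609486 -0.40896344 -1.89734322] [-0.00692336  0.00026721 -0.03846284] 25.20622856861906
shift cm [ 0.08 -0.03  4.97] turn -0.004 | psi -1.613 q1,q6 [-0.12 -1.65] pos [565.6 -66.5 120.7] t 43.5
165 [140 142 138 130 133 133 134 133 132 129 127 128 129 131 131 133 134 134
 134 138 139 141 141 139 139]
180 [ 99  94 116 133 132 131 136 134 112  97 125 125 126 128 123 110 126 126
 131 129 127 127 106  89 112]
195 [133 135 134 134 134 131 132 134 115  93 127 129 126 128 126 110 128 129
 132 131 128 127 131 131 127]
205 [134 135 135 137 135 135 132 132 117  94 124 128 128 125 122 109 127 127
 130 132 126 130 134 130 130]
```

```bash
python3 -m pendant '[[[0.05,0,2],0,0],[[0.05,0,3.5],0,0],[[0.05,0,4.3],0,0],[[0.05,0,4.95],0,0],[[0.05,0,4.95],0,0]]';  python3 - <<'E'
from h import *
s=sensors.read_state();print(s['wrist_force'],s['ft_torque'],s['width'])
go(565.9,-67.3,71,4.674)
E
```

```text
time: 44.2
ee_pos: [565.6, -67.2, 71.1]
orientation: [2.176, -2.266, -0.001]
wrist_force: [-0.4, 0.4, -2.0]
width: 25.5
grasp_force: 69.7
[-0.41179589  0.39891682 -2.0493188 ] [-0.01017147 -0.03411592 -0.0027059 ] 25.45186229957263
shift cm [ 0.01 -0.03  0.01] turn -0.002 | psi -1.611 q1,q6 [-0.12 -1.65] pos [565.6 -67.2  71.1] t 44.2
```

```bash
python3 -m pendant '[[[0,0,0],0.12,0],[[0,0,0],0.24,0],[[0,0,0],0.36,0],[[0,0,0],0.48,0],[[0,0,0],0.6,0],[[0,0,0],0.72,0],[[0,0,0],0.84,0],[[0,0,0],0.96,0],[[0,0,0],1.08,0],[[0,0,0],1.2,0],[[0,0,0],1.32,0],[[0,0,0],1.44,0],[[0,0,0],1.56,0],[[0,0,0],1.65,0],[[0,0,0],1.74,0],[[0,0,0],1.83,0],[[0,0,0],1.9,0],[[0,0,0],1.93,0],[[0,0,0],1.93,0]]';  python3 - <<'E'
from h import *
s=sensors.read_state();print(s['wrist_force'],s['ft_torque'],s['width'],psi())
go(565.9,-67.3,71,4.674)
E
```

```text
time: 46.58
ee_pos: [566.1, -67.5, 72.0]
orientation: [0.622, 3.079, -0.001]
wrist_force: [-0.7, -1.6, -0.5]
width: 25.2
grasp_force: 69.9
[-0.68654391 -1.59647877 -0.50865269] [-0.45472197  0.21817752  0.72424755] 25.229730310225587 2.7429303044582944
shift cm [0.03 0.01 0.1 ] turn -1.931 | psi 2.743 q1,q6 [-0.12  0.28] pos [566.1 -67.5  72. ] t 46.6
```

```bash
python3 -m pendant '[[[0,0,0],-0.1,0],[[0,0,0],-0.2,0],[[0,0,-2],-0.2,0],[[0,0,-4],-0.2,0],[[1,2.5,-5],-0.38,0],[[2,5,-5],-0.56,0],[[3,7.5,-5],-0.74,0],[[4.2,10.15,-5],-0.92,0],[[4.2,10.15,-5],-1.1,0],[[4.2,10.15,-5],-1.28,0],[[4.2,10.15,-5],-1.46,0],[[4.2,10.15,-5],-1.64,0],[[4.2,10.15,-5],-1.82,0],[[4.2,10.15,-5],-1.939,0],[[4.2,10.15,-5],-1.939,0],[[4.2,10.15,-5],-1.939,0]]'
python3 - <<'E'
from h import *
s=sensors.read_state();print(s['wrist_force'],s['ft_torque'],s['width'])
go(567.1,42.6,71,4.682)
im,d,C=snap('wrist');np.savez('w15.npz',im=im,d=d,R=C[1],t=C[2])
g=cv2.cvtColor(im,cv2.COLOR_RGB2GRAY)
for v in(195,205): print(v,g[v,255:305:2])
E
```

```text
time: 48.58
ee_pos: [566.7, 42.7, 121.4]
orientation: [-2.184, 2.258, 0.0]
wrist_force: [-0.8, 0.2, -1.6]
width: 25.4
grasp_force: 69.6
[-0.78903849  0.19054607 -1.57772629] [-0.01735876 -0.03107059 -0.04360989] 25.415585152924088
shift cm [ 0.01 -0.04  5.04] turn -0.003 | psi -1.604 q1,q6 [ 0.08 -1.46] pos [566.7  42.7 121.4] t 48.6
195 [135 134 135 130 134 133 133 132 116  85 122 122 126 126 122 104 125 128
 128 130 128 128 128 129 128]
205 [133 134 133 132 131 131 130 133 118  88 124 124 123 125 121 106 129 127
 131 130 128 126 131 130 131]
```

```bash
python3 -m pendant '[[[0,0,2],0,0],[[0,0,3.5],0,0],[[0,0,4.3],0,0],[[0,0,5],0,0],[[0,0,5],0,0]]';  python3 - <<'E'
from h import *
s=sensors.read_state();print(s['wrist_force'],s['ft_torque'],s['width'])
go(567,42.7,71,4.674)
E
```

```text
time: 49.25
ee_pos: [566.4, 42.6, 71.0]
orientation: [2.186, -2.256, -0.001]
wrist_force: [-0.7, -1.6, -1.0]
width: 25.2
grasp_force: 69.7
[-0.68765507 -1.63139313 -1.01347606] [-0.00016927 -0.01082091  0.00064297] 25.24267216614834
shift cm [-0.01 -0.05  0.  ] turn 0.007 | psi -1.602 q1,q6 [ 0.08 -1.46] pos [566.4  42.6  71. ] t 49.2
```

```bash
python3 -m pendant '[[[0,0,0],0.12,0],[[0,0,0],0.24,0],[[0,0,0],0.36,0],[[0,0,0],0.48,0],[[0,0,0],0.6,0],[[0,0,0],0.72,0],[[0,0,0],0.84,0],[[0,0,0],0.96,0],[[0,0,0],1.08,0],[[0,0,0],1.2,0],[[0,0,0],1.32,0],[[0,0,0],1.44,0],[[0,0,0],1.56,0],[[0,0,0],1.65,0],[[0,0,0],1.74,0],[[0,0,0],1.83,0],[[0,0,0],1.9,0],[[0,0,0],1.94,0],[[0,0,0],1.94,0]]';  python3 - <<'E'
from h import *
s=sensors.read_state();print(s['wrist_force'],s['ft_torque'],s['width'],psi())
go(584.3,-372.9,125,3.472)
E
```

```text
time: 51.62
ee_pos: [567.1, 42.5, 72.1]
orientation: [0.623, 3.078, -0.0]
wrist_force: [-0.2, -1.8, -0.2]
width: 25.3
grasp_force: 69.8
[-0.22670239 -1.82640488 -0.23127388] [-0.25165282  0.09965959  0.72815896] 25.32546400149617 2.7422264907398537
shift cm [-17.75 -37.6   -5.27] turn -0.73 | psi 2.742 q1,q6 [0.08 0.47] pos [567.1  42.5  72.1] t 51.6
```

```bash
python3 -m pendant '[[[0,0,0],-0.1,0],[[0,0,0],-0.2,0],[[0,0,-2],-0.2,0],[[0,0,-4],-0.2,0],[[0,0,-6],-0.2,0],[[-2.5,-5.4,-6],-0.3,0],[[-5,-10.6,-6],-0.4,0],[[-7.5,-15.9,-6],-0.5,0],[[-10,-21.2,-6],-0.6,0],[[-12.5,-26.5,-6],-0.7,0],[[-15,-31.8,-6],-0.73,0],[[-17.75,-37.6,-6],-0.73,0],[[-17.75,-37.6,-6],-0.73,0],[[-17.75,-37.6,-6],-0.73,0],[[-17.75,-37.6,-6],-0.73,0]]'
python3 - <<'E'
from h import *
s=sensors.read_state();print(s['wrist_force'],s['ft_torque'],s['width'])
go(584.5,-373,41,3.472)
im,d,C=snap('wrist');np.savez('w16.npz',im=im,d=d,R=C[1],t=C[2]);save('w16',im)
E
```

```text
time: 53.5
ee_pos: [583.7, -371.4, 131.8]
orientation: [-0.517, 3.098, 0.0]
wrist_force: [-0.1, 0.6, -1.5]
width: 25.1
grasp_force: 70.2
[-0.05292842  0.58425685 -1.4605001 ] [-0.01364952  0.02849536 -0.0134955 ] 25.075400794260915
shift cm [-0.02 -0.18  9.08] turn 0.0 | psi -2.811 q1,q6 [-0.57 -0.9 ] pos [ 583.7 -371.4  131.8] t 53.5
```

View pics/w16.png

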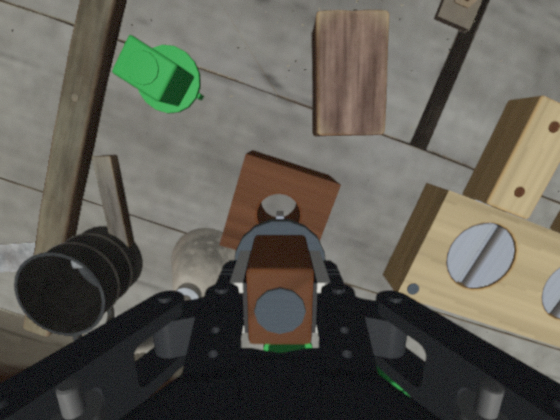

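w16 shows the driver above the stand hole, which is visible at (279,207) on the centre column. The oak block is undisturbed at (350,72).

```bash
python3 -m pendant '[[[0,-0.12,2],0,0],[[0,-0.12,4],0,0],[[0,-0.12,5.5],0,0],[[0,-0.12,7],0,0],[[0,-0.12,8.2],0,0],[[0,-0.12,8.9],0,0],[[0,-0.12,9.1],0,0],[[0,-0.12,9.1],0,0]]'
```

```text
time: 54.55
ee_pos: [584.0, -374.2, 40.8]
orientation: [-0.514, 3.099, -0.001]
wrist_force: [0.1, 0.1, -1.2]
width: 25.3
grasp_force: 70.5
```

```bash
python3 -m pendant '[[[0,0,0.05],0,0.5],[[0,0,0.05],0,0.8],[[0,0,0.05],0,1],[[0,0,0.05],0,1],[[0,0,0.05],0,1],[[0,0,-4],0,1],[[0,0,-8],0,1],[[0,0,-12],0,1],[[0,0,-14],0,1],[[3,0,-14],0,1],[[7,0,-14],0,1],[[7,0,-14],0,1]]'
python3 - <<'E'
from h import *
im,d,C=snap('wrist');np.savez('w17.npz',im=im,d=d,R=C[1],t=C[2]);save('w17',im);P=cloud(d,C)
def rep(n,lo,hi,X0,h):
    m=((P[...,2]>lo)&(P[...,2]<hi)&(np.hypot(P[...,0]-X0[0],P[...,1]-X0[1])<85)).astype(np.uint8)
    c=max(cv2.findContours(m,0,2)[0],key=cv2.contourArea)[:,0].astype(float)
    r=cv2.minAreaRect(onz(c,h,C)[:,:2].astype(np.float32));b=cv2.boxPoints(r);e=b[1]-b[0];g=b[2]-b[1];L=e if np.hypot(*e)>np.hypot(*g) else g
    print(n,np.round(r[0],1),np.round(r[1],1),'long yaw',round(np.arctan2(L[1],L[0])%np.pi,3),'px',c.min(0),c.max(0),'medz',np.nanmedian(P[...,2][m>0]).round(1))
rep('oak',44,58,(461,-353),50);rep('grip',102,120,(584,-372),109)
go(461,-353,100,.369+np.pi)
E
```

```text
time: 56.05
ee_pos: [515.6, -397.4, 181.2]
orientation: [-0.511, 3.1, -0.001]
wrist_force: [-0.1, 0.4, 0.7]
width: 85.3
grasp_force: 0.0
oak [ 460.8 -353.9] [93.2 56.1] long yaw 0.367 px [310. 113.] [367. 207.] medz 50.3
grip [ 582.6 -374.4] [36. 26.] long yaw 0.328 px [265. 272.] [294. 308.] medz 110.2
shift cm [3.87 5.97 8.09] turn -0.041 | psi -2.814 q1,q6 [-0.66 -0.98] pos [ 516.8 -397.   181. ] t 56.1
```

View pics/w17.png

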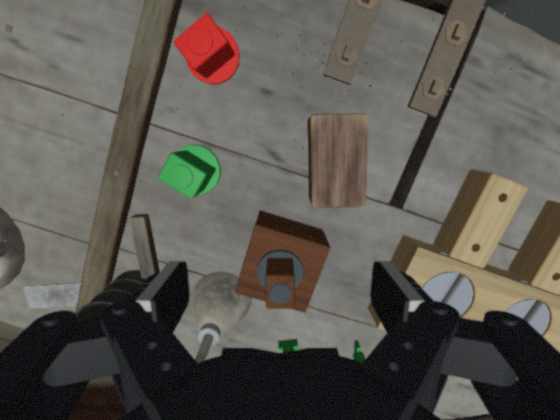

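w17 shows the driver upright in the stand (280,280) and the oak block at (338,160).

```bash
python3 -m pendant '[[[2,3,0],-0.04,1],[[3.9,6.05,0],-0.04,1],[[3.9,6.05,4],-0.04,1],[[3.9,6.05,8],-0.04,1],[[3.9,6.05,12],-0.04,1],[[3.9,6.05,15],-0.04,1],[[3.9,6.05,18],-0.04,1],[[3.9,6.05,19.6],-0.04,1],[[3.9,6.05,19.6],-0.04,1],[[3.9,6.05,19.6],-0.04,0],[[3.9,6.05,19.6],-0.04,0],[[3.9,6.05,19.6],-0.04,0],[[3.9,6.05,19.6],-0.04,0],[[3.9,6.05,19.6],-0.04,0]]' 40;  python3 - <<'E'
from h import *
s=sensors.read_state();print(s['wrist_force'],s['ft_torque'])
go(522,100,80,4.7)
E
```

```text
time: 57.85
ee_pos: [462.2, -352.7, -14.0]
orientation: [-0.576, 3.086, -0.003]
wrist_force: [0.2, -0.0, 6.1]
width: 55.8
grasp_force: 43.9
[ 0.24631131 -0.04933222  6.10339988] [0.17906101 0.03217144 0.02198101]
shift cm [-21.93  40.04  -9.46] turn -1.189 | psi -2.772 q1,q6 [-0.65 -1.02] pos [ 462.2 -352.7  -14. ] t 57.9
```

```bash
python3 -m pendant '[[[0,0,-3],0,0],[[0,0,-6],0,0],[[0,0,-9.5],0,0],[[-2.5,4.5,-9.5],-0.1,0],[[-5,9,-9.5],-0.2,0],[[-7.5,13.7,-9.5],-0.35,0],[[-10,18.3,-9.5],-0.5,0],[[-12.5,22.8,-9.5],-0.65,0],[[-15,27.4,-9.5],-0.8,0],[[-17.5,32,-9.5],-0.95,0],[[-20,36.5,-9.5],-1.1,0],[[-21.9,40.1,-9.5],-1.19,0],[[-21.9,40.1,-9.5],-1.19,0],[[-21.9,40.1,-9.5],-1.19,0],[[-21.9,40.1,-9.5],-1.19,0]]';  python3 - <<'E'
from h import *
s=sensors.read_state();print(s['wrist_force'],s['ft_torque'],s['width'])
go(521.8,100,32,4.701)
im,d,C=snap('wrist');np.savez('w18.npz',im=im,d=d,R=C[1],t=C[2]);save('w18',im)
E
```

```text
time: 59.72
ee_pos: [520.4, 100.0, 79.4]
orientation: [2.206, -2.236, 0.0]
wrist_force: [0.1, -0.7, -1.6]
width: 55.6
grasp_force: 43.5
[ 0.06977117 -0.6795602  -1.55283272] [ 0.00152153 -0.02235242  0.01414815] 55.605061121236375
shift cm [-0.   -0.14  4.74] turn -0.002 | psi -1.584 q1,q6 [ 0.19 -1.37] pos [520.4 100.   79.4] t 59.7
```

View pics/w18.png

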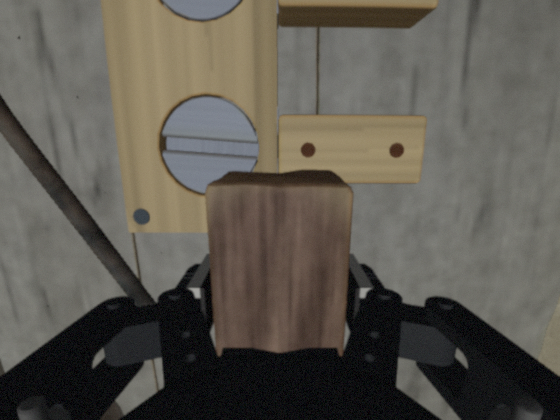

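w18 shows arm 0 tight on the edge, with the seam (column 278) under the middle of the block (columns 208 to 352). Lowering.

```bash
python3 -m pendant '[[[0,-0.14,2],0,0],[[0,-0.14,4],0,0],[[0,-0.14,4.6],0,0],[[0,-0.14,4.85],0,0],[[0,-0.14,4.95],0,0],[[0,-0.14,4.95],0,0]]'
```

```text
time: 60.52
ee_pos: [522.5, 101.1, 30.5]
orientation: [-2.208, 2.234, -0.001]
wrist_force: [-0.2, -0.0, -1.9]
width: 55.9
grasp_force: 43.6
```

```bash
python3 -m pendant '[[[0,0,0.08],0,0],[[0,0,0.14],0,0],[[0,0,0.14],0,0]]'; python3 -m pendant '[[[0,0,0.08],0,0],[[0,0,0.14],0,0],[[0,0,0.14],0,0]]'
```

```text
time: 60.9
ee_pos: [522.5, 101.2, 29.9]
orientation: [-2.208, 2.233, -0.002]
wrist_force: [-3.3, -1.1, 6.6]
width: 56.2
grasp_force: 44.6
time: 61.28
ee_pos: [522.5, 101.2, 29.9]
orientation: [-2.207, 2.233, -0.002]
wrist_force: [-6.7, -1.7, 16.5]
width: 56.0
grasp_force: 45.8
```

```bash
python3 -m pendant '[[[0,0,-0.16],0,0],[[0,0,-0.16],0,0]]'; python3 -m pendant '[[[0.8,0,0],0,0],[[1.6,0,0],0,0],[[2.4,0,0],0,0],[[3.2,0,0],0,0],[[4,0,0],0,0],[[5,0,0],0,0],[[6,0,0],0,0]]'
```

```text
time: 61.52
ee_pos: [522.5, 101.2, 29.9]
orientation: [-2.208, 2.233, -0.001]
wrist_force: [-3.8, 0.4, 9.6]
width: 56.0
grasp_force: 45.0
time: 62.4
ee_pos: [522.8, 42.0, 30.0]
orientation: [-2.207, 2.23, -0.001]
wrist_force: [0.7, 4.9, 6.5]
width: 56.2
grasp_force: 44.5
```

```bash
python3 -m pendant '[[[1,0.05,-0.03],0,0],[[2,0.1,-0.03],0,0],[[3,0.15,-0.03],0,0],[[4,0.15,-0.03],0,0],[[5,0.15,-0.03],0,0],[[6,0.15,-0.03],0,0],[[7,0.15,-0.03],0,0],[[8,0.15,-0.03],0,0],[[9,0.15,-0.03],0,0],[[10,0.15,-0.03],0,0],[[11,0.15,-0.03],0,0],[[12,0.15,-0.03],0,0],[[13,0.15,-0.03],0,0],[[14,0.15,-0.03],0,0]]'; python3 - <<'E'
from h import *
go(518,-235,29.9,4.701)
E
```

```text
time: 64.15
ee_pos: [519.1, -98.6, 29.9]
orientation: [-2.207, 2.232, -0.001]
wrist_force: [0.5, 5.5, 6.6]
width: 55.8
grasp_force: 44.6
shift cm [13.64 -0.04 -0.02] turn 0.0 | psi -1.582 q1,q6 [-0.19 -1.75] pos [519.1 -98.6  29.9] t 64.2
```

```bash
python3 -m pendant '[[[1,0,0],0,0],[[2,0,0],0,0],[[3,0,0],0,0],[[4,0,0],0,0],[[5,0,0],0,0],[[6,0,0],0,0],[[7,0,0],0,0],[[8,0,0],0,0],[[9,0,0],0,0],[[10,0,0],0,0],[[11,0,0],0,0],[[12,0,0],0,0],[[13,0,0],0,0],[[13.7,0,0],0,0],[[13.7,0,0],0,0]]'; python3 - <<'E'
from h import *
go(450,-320,70,4.701)
E
```

```text
time: 66.03
ee_pos: [517.4, -236.2, 29.9]
orientation: [-2.207, 2.233, -0.002]
wrist_force: [0.3, 2.5, 7.9]
width: 55.8
grasp_force: 44.8
shift cm [ 8.45  6.63 -4.02] turn -0.0 | psi -1.583 q1,q6 [-0.43 -1.99] pos [ 517.4 -236.2   29.9] t 66.0
```

```bash
python3 -m pendant '[[[0,0,-2],0,0],[[0,0,-4],0,0],[[3,1,-4],0,0],[[6,3,-4],0,0],[[9,4.5,-4],0,0],[[10.4,5.1,-4],0,0],[[10.4,5.1,-4],0,0],[[10.4,5.1,-4],0,0],[[10.4,5.1,-1],0,0],[[10.4,5.1,2],0,0],[[10.4,5.1,3.5],0,0],[[10.4,5.1,4.1],0,0],[[10.4,5.1,4.4],0,0],[[10.4,5.1,4.4],0,0]]'
```

```text
time: 67.78
ee_pos: [465.2, -339.7, -13.8]
orientation: [-2.208, 2.234, -0.003]
wrist_force: [-0.2, -0.1, -1.2]
width: 56.0
grasp_force: 43.6
```

```bash
python3 -m pendant '[[[0,0,0.08],0,0],[[0,0,0.08],0,0.75],[[0,0,0.08],0,1],[[0,0,0.08],0,1],[[0,0,0.08],0,1],[[0,0,-4],0,1],[[0,0,-8],0,1],[[0,0,-13],0,1],[[-5,0,-18],0,1],[[-10,3,-22],0,1],[[-15,7,-24],0,1],[[-15,7,-24],0,1]]'; python3 - <<'E'
from h import *
im,d,C=snap('wrist');im2,d2,C2=snap('top');np.savez('w19.npz',im=im,d=d,R=C[1],t=C[2]);save('w19',np.hstack([cv2.resize(im,(400,300)),im2[130:310,140:460][:,:,:].repeat(1,0)[:180]  if 0 else cv2.resize(im2[130:310,140:460],(400,300))]))
go(0,0,0)
E
python3 m2.py w19.npz
```

```text
time: 69.28
ee_pos: [395.2, -186.9, 227.1]
orientation: [-2.209, 2.232, -0.005]
wrist_force: [0.4, -0.3, 0.0]
width: 85.4
grasp_force: 0.0
shift cm [-18.39  39.84  22.51] turn 0 | psi -1.581 q1,q6 [-0.44 -2.  ] pos [ 395.9 -187.7  226.3] t 69.4
px [200. 340.] ctr [487.1  31. ] [ 73.8 121.6] yaw 2.678 z 44.0
px [218. 277.] ctr [467.6 -65.8] [44.5 96.4] yaw 3.138 z 43.8
px [136. 237.] ctr [ 523.1 -134.3] [205.1 209. ] yaw 3.13 z 44.5
px [207.  56.] ctr [ 466.3 -342.6] [92.7 55.1] yaw 1.558 z 50.4
```

View pics/w19.png

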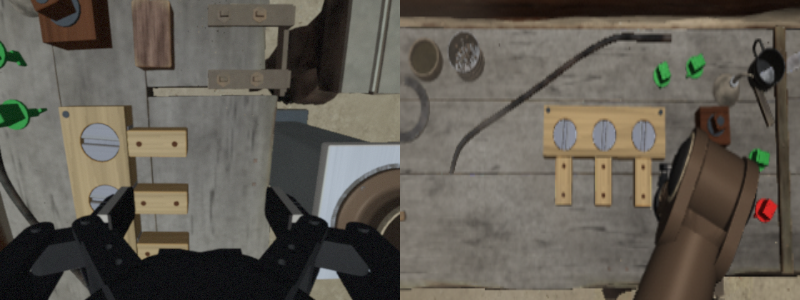

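w19 shows all three arms tight with their slots in line with the bolts. The oak block lies flat on the bench (top at z = 50), and the driver is in its stand.

```bash
python3 -c "
from rig import finish_job
print(finish_job())"
```

```text
the job is handed in; nothing more can be done
None
```

The job is handed in at about 69 s of the 210 s: all three arms are tight, the oak block was slid along the seam from left to right and set flat on the bench, and the driver is upright in its stand (the seam press touched about 18 N for a moment before I eased it to about 8 N).

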